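# Swap the detector behind the lens and the filter on an optical table

## Robot

A 6-joint arm with a two-finger parallel gripper is mounted at the origin on the work surface. World frame = base frame: x ahead of the robot, y to its left, z up, the work surface at z = 0. Lengths are in m, angles in rad, forces in N, time in s.
With the tool pointing down it reaches from about 0.275 to 0.875 m from the base axis. Payload 12.5 kg.
Tool frame: the origin (TCP) lies at the very end of the fingers, on their centre line; the grasp point (between the pads) lies 19 mm behind it; z points along the fingers, x is the direction in which the jaws open and shut, and the axes are right-handed (so a half turn about z gives the same grasp; the last joint's range is limited). The gripper opens to 85 mm and grips with 20 to 120 N. Pads are 22 mm wide; open, the fingers measure 114 mm over their backs; the gripper's body (76 mm by 85 mm) begins 54 mm behind the grasp point. The pads swing forward as they close: fully open they stand 13 mm farther back than shut.
Start: joints at [-1.194, 0.351, 1.652, -0, 1.139, -0.085], TCP at [0.245, -0.492, 0.2] pointing down, gripper open.
Joint ranges: [-2.75, 2.75], [-0.79, 2.1], [0.01, 2.65], [-1.57, 4.71], [0.07, 3.14], [-2.87, 2.87]. Speed limits (rad/s): [2.22, 2.22, 2.79, 3.14, 3.14, 3.14].

## Interface

Orientations are given as [roll, pitch, yaw] about the fixed x, y, z axes, in that order (R = Rz(yaw) Ry(pitch) Rx(roll)).
In Python, from rig import env, imaging gives the robot as it stands.
- The arm moves only by the tool play_rows, never from a script. Its argument "moves" is a list of rows, each an object of numbers: "wx", "wy", "wz": the turn, a rotation vector about the tool's x, y, z in units of 6 degrees (1.0 is 6 degrees); "x", "y", "z": the shift along the tool's x, y, z in units of 50 mm (1.0 is 50 mm); "grip": the opening in per cent of the stroke, from 0 (shut) to 100 (fully open). A call has 1 to 5 rows; each row shifts and turns the pose as measured when the row begins, along the tool's axes as they then stand; what a row does not reach is not made up. A row lasts 1/10 s, in which the tool goes at most 50 mm and 8.59 degrees, less where a joint would pass 70% of its speed; a pose out of reach is approached as far as the arm can. A call is refused whole if a number of a shift passes 1 or a number of a turn 1, either way. A call with a gripper value outside its range is refused whole. The fingers move at their own pace and stop on an object; the grip force is fixed at half the most. Time passes only in rows, so rows that do not move let the fingers close. It gives the time, the measured TCP pose, the force and the opening at its end, in the units of the state.
- env.read_state(): the state, without advancing time (a new reading comes with each control period).
- imaging.camera(name): name is "scene" or "top" or "wrist"; returns the picture (400x640x3 uint8, blue, green, red); there is no depth.
- imaging.camera_info(name): a dict with "mtx" (3x3 intrinsics, pixels), "T" (4x4, takes a point from camera to world coordinates). Camera axes: x right, y down, z forward; pixel columns grow to the right and rows downward; lengths in m; the calibration is good to about 2 mm. A picture is of the moment at which its call begins: read the wrist's pose just before it. camera_info takes no time and is no camera call; for the wrist camera it gives the pose at the moment of the call.
- env.finish_job(): hands the job in, once; it reports no verdict.
Trained networks look in the newest picture that a camera, given by its name, has taken for a name from the list of things; names that differ only in an ending like _2 or _b are one class to them, and where a whole thing is asked for, a point or a joint stands for the part that bears it (a point fixed in the world has none). Each returns a list of dicts, best first, with "p" (0 to 1); they miss things now and then, are a little off and sometimes report something else, mostly with a low value. They report only what shows in the picture. A call takes as long as a camera call. They do not tell look-alikes from the thing itself.
- imaging.look_for(camera, target): "point" ([x, y, z] in m, in world coordinates, good to about 4 mm: the middle of the surface that is visible of it).
- imaging.outline_of(camera, target): "pixels" (400x640 bool, what is visible of it).
- imaging.tip_of(camera, target): "point" ([x, y, z] in m, in world coordinates, good to about 4 mm: a listed point, or the origin of a listed thing).
The state is a dict: "t": time; "q": joint angles; "dq": joint speeds; "effort": joint torques, N m; "tool_pos": TCP position; "tcp_rot": TCP orientation; "ft_force": force on the tool from outside, world axes, zero at the start; "wrist_torque": the same for the moment, N m; "width": finger opening in m.
Only numpy, scipy, OpenCV 4.12 (cv2) and the standard library are available. Lean on these libraries where they do the work, as an engineer would, in place of code of your own. Each camera call takes 0.05 s, during which the arm holds its last target. There are 200 camera calls.

## Task

The photodetector behind the lens mount and the filter holder is to be replaced by the power-meter head from the instrument case: first stand both the lens mount and the filter holder out of the way in the empty steel tray, then put the photodetector into the free pocket of the case, and then stand the power-meter head squarely on the oblong base that has become free. Last, put the lens mount back on its square base and the filter holder back on its round base, centred and square as they stood. Keep everything upright, set each piece down gently without dropping it, and do not disturb the mirror beside the work.

Things in the scene. Friction and masses are not known exactly. Their poses are not given: they have to be found in the camera images.
- lens_mount: Lens mount on a post, 130 mm tall, 0.32 kg. Black square foot 50 x 50 x 10 mm, 25 mm post holder, steel post; on top a black square frame, 50 mm along x, 16 mm along y, 80 to 130 mm above the origin, round glass lens facing y, knobs to +y (28 mm out). Grip the frame's flat +x and -x sides from above. Origin: centre of foot's underside, z up. Starts on square_base, beside the filter holder.
- filter_holder: Filter holder on a post, 134 mm tall, 0.30 kg. Black round foot 50 mm across, 10 mm thick, 25 mm post holder, steel post; on top a narrow upright aluminium frame, 36 mm along x, 14 mm along y, 78 to 134 mm above the origin, rectangular filter glass facing y. Grip the frame's flat +x and -x sides from above. Origin: centre of foot's underside, z up. Starts on round_base, 68 mm from the lens mount.
- photodetector: Photodetector, 72 mm tall, 0.18 kg. Black oblong foot 36 (x) by 50 (y) by 10 mm, short steel post, small black box 34 mm along x, 22 mm along y, 30 to 72 mm above the origin; round window on its -y face, socket 10 mm out of its +y face. Grip the box's +x and -x sides from above. Origin: centre of foot's underside, z up. Starts on oblong_base, behind lens mount and filter holder.
- power_head: Power-meter head, 76 mm tall, 0.30 kg. Black oblong foot 36 (x) by 50 (y) by 10 mm, short steel post, wide finned aluminium block 50 mm along x, 28 mm along y, 26 to 76 mm above the origin; round black absorber on its -y face. Grip the block's +x and -x sides from above. Origin: centre of foot's underside, z up. Starts in the +y pocket of the case, axes along the case's.
- square_base: Fixed steel base plate, square, 60 x 60 x 12 mm: the lens mount's own place, on the robot's side of oblong_base. Origin: centre of the underside; top 12 mm above it. The lens mount stands centred on top, its x axis along the plate's x axis, either way round.
- round_base: Fixed steel base plate, round, 60 mm across, 12 mm thick: the filter holder's own place, on the robot's side of oblong_base. Origin: centre of the underside; top 12 mm above it. The filter holder stands centred on top, its x axis along the plate's x axis, either way round.
- oblong_base: Fixed steel base plate, 46 (x) by 66 (y) by 12 mm, behind the other two. The photodetector stands on it first, the power-meter head at the end, foot's long side along the plate's (either way round). Origin: centre of the underside; top 12 mm above it. The other two bases lie at x = -60, y = +34 and -34 mm in its frame, turned like it.
- case: Fixed open black instrument case, 104 (x) by 212 (y) mm, walls 34 mm high. Grey foam (top 24 mm high) with two oblong pockets 56 (x) by 70 (y) mm, centred at x = 0, y = +50 and -50 mm; pocket floors 8 mm above the origin. The power-meter head starts in the +y pocket; the free -y pocket is for the photodetector, foot's long side along y. Origin: centre of the underside. Left or right of the bases.
- tray: Fixed empty stainless tray, outside 124 (x) by 220 (y) mm, rim 14 mm high and 3 mm thick, floor 3 mm above the origin: side area where lens mount and filter holder may stand anywhere, turned anyhow. Origin: centre of the underside. On the other side of the bases from the case.
- mirror: Bystander: small aligned mirror in a black 34 mm square mount on a round steel pedestal 38 mm across, 86 mm tall in all, loose, 0.45 kg, about 130 mm from oblong_base, behind and to its left (+y). It must stay where it is. Origin: centre of its underside, z up.
Not all that is in view belongs to the job. What is shaped like the photodetector but blue or green is not meant.

How it is judged:
By the outcome, as a careful person would: the job done as asked, in the order asked, and still so for the second after the job is handed in, with the robot touching nothing.
It also fails if it takes over 128 s, if anything falls off the work surface, if the arm or the gripper's body presses on something with over 40 N, if the wrist force passes 120 N, or if a joint passes its speed limit or range.

## Working session

There is one attempt and no reset: what is moved stays moved. The work goes in short steps, Python scripts to look and compute and a tool call to move; the robot and the scene stay as the last step left them, time stands still between calls to the robot, and variables do not carry over. Pictures are saved under pics/ and viewed, about 12 in all and at most 16, crops included, and the job is handed in when it is done.

Besides the shell and the picture viewer there is one more tool, called after "Emit:" by a JSON object that holds its "op" and its "data", one argument or row to a line. play_rows: Moves the arm, as the interface text tells. Its arguments: {"type":"object","properties":{"moves":{"type":"array","items":{"type":"object","properties":{"wx":{"type":"number"},"wy":{"type":"number"},"wz":{"type":"number"},"x":{"type":"number"},"y":{"type":"number"},"z":{"type":"number"},"grip":{"type":"number"}}}}},"required":["moves"]}

```bash
ls; mkdir -p pics
python3 - <<'E'
from rig import env, imaging
import cv2,numpy as np
s=env.read_state(); print(s['t'],s['tool_pos'],s['tcp_rot'],s['width'])
for c in ['top','scene']:
    im=imaging.camera(c); cv2.imwrite(f'pics/{c}0.png',im)
    for n in ['lens_mount','filter_holder','photodetector','power_head','square_base','round_base','oblong_base','case','tray','mirror']:
        print(c,n,[(np.round(d['point'],3).tolist(),round(d['p'],2)) for d in imaging.tip_of(c,n)][:3])
i=imaging.camera_info('top');print(i)
E
```

```text
pics
0.0 [ 0.24494136 -0.4920347   0.1992437 ] [-3.14149194e+00  1.19196985e-03 -1.10900875e+00] 0.08541092847364268
top lens_mount [([0.579, 0.01, 0.011], 0.86)]
top filter_holder [([0.598, 0.08, 0.007], 0.56)]
top photodetector [([0.672, -0.067, 0.004], 0.95), ([0.632, 0.191, -0.003], 0.72), ([0.65, 0.041, 0.014], 0.68)]
top power_head [([0.594, 0.082, -0.005], 0.66), ([0.469, -0.245, 0.007], 0.61), ([0.65, 0.037, 0.001], 0.57)]
top square_base [([0.584, 0.01, -0.002], 0.66)]
top round_base [([0.593, 0.083, -0.001], 0.67), ([0.47, -0.244, 0.012], 0.64)]
top oblong_base [([0.65, 0.039, 0.0], 0.49)]
top case [([0.478, -0.295, 0.001], 0.98)]
top tray []
top mirror [([0.746, 0.126, -0.002], 0.55)]
scene lens_mount [([0.58, 0.012, 0.012], 0.68)]
scene filter_holder [([0.593, 0.081, 0.015], 0.72)]
scene photodetector [([0.772, 0.022, 0.002], 0.93), ([0.636, 0.189, 0.0], 0.93), ([0.65, 0.038, 0.014], 0.79)]
scene power_head [([0.468, -0.244, 0.005], 0.8), ([0.584, 0.01, 0.004], 0.48)]
scene square_base [([0.648, 0.037, 0.001], 0.51)]
scene round_base [([0.594, 0.079, 0.003], 0.57)]
scene oblong_base [([0.646, 0.038, -0.001], 0.74)]
scene case [([0.483, -0.294, 0.002], 0.83)]
scene tray [([0.505, 0.317, 0.001], 0.98)]
scene mirror [([0.742, 0.125, 0.004], 0.88)]
{'mtx': array([[452.93701576,   0.        , 320.18245027],
       [  0.        , 452.93701576, 196.3712359 ],
       [  0.        ,   0.        ,   1.        ]]), 'T': array([[ 0.01081611, -0.99147144,  0.12987454,  0.46807031],
       [-0.99988341, -0.01212387, -0.00928295,  0.04368206],
       [ 0.01077836, -0.12975899, -0.99148698,  1.0249345 ],
       [ 0.        ,  0.        ,  0.        ,  1.        ]])}
```

View pics/top0.png

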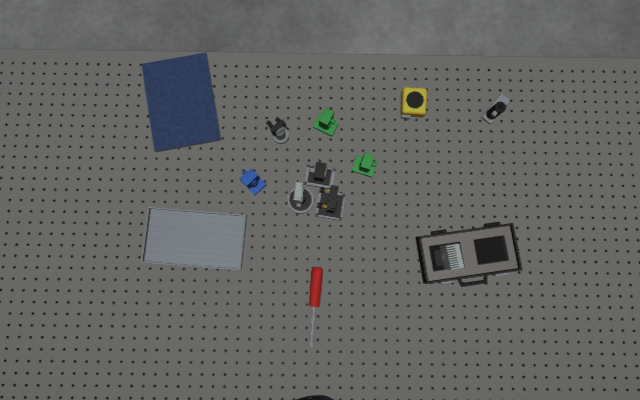

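View pics/scene0.png

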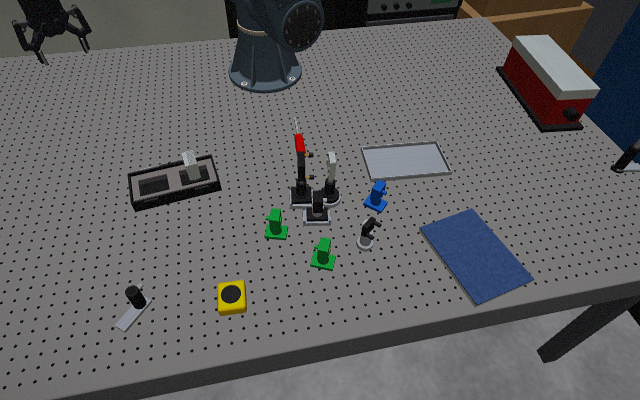

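The tray is at right in the scene view (about px 405,160) and the case at left (175,180). The lens mount is at px (330,203) in the top view, the filter holder at (300,197) and the detector at (319,175). Green and blue look-alikes stand around them. The filter is on the tray side, so I'll move it first.

Emit:
{"op": "play_rows", "data": {
  "moves": [
    {"wz": -1,"z": -0.2},
    {"wz": -1,"z": -0.2},
    {"wz": -1,"z": -0.2},
    {"wz": -1,"z": -0.2},
    {"wz": -1,"z": -0.2}
  ]
}}

```text
validation failed for argument at $.mo...
```

Emit:
{"op": "play_rows", "data": {
  "moves": [
    {"wz": -1},
    {"wz": -1},
    {"wz": -1},
    {"wz": -1},
    {}
  ]
}}

```text
validation failed for argument at $.mo...
```

Emit:
{"op": "play_rows", "data": {
  "moves": [
    {"x": 0.34,"y": -0.83},
    {"x": 0.34,"y": -0.83},
    {"x": 0.34,"y": -0.83},
    {"x": 0.34,"y": -0.83},
    {"x": 0.34,"y": -0.83}
  ]
}}

```text
validation failed for argument at $.mo...
```

Emit:
{"op": "play_rows", "data": {
  "moves": [
    {"x": 0.34,"y": -0.83},
    {"x": 0.34,"y": -0.83},
    {"x": 0.34,"y": -0.83},
    {"x": 0.34,"y": -0.83},
    {"x": 0.34,"y": -0.83}
  ]
}}

```text
validation failed for argument at $.mo...
```

```bash
cat > h.py <<'E'
from rig import env, imaging
import cv2,numpy as np
from scipy.spatial.transform import Rotation as R
def st():
    s=env.read_state(); print('t',round(s['t'],2),'tcp',np.round(s['tool_pos'],4),'rot',np.round(s['tcp_rot'],3),'F',np.round(s['ft_force'],1),'w',round(s['width'],4),'q6',round(s['q'][5],2)); return s
def go(p,yaw):
    """rows-units needed: turn first, then shift in the turned tool frame"""
    s=env.read_state(); r=np.array(s['tcp_rot'])
    Rm=R.from_euler('xyz',r).as_matrix(); T=R.from_euler('xyz',[np.pi,0,yaw]).as_matrix()
    w=R.from_matrix(Rm.T@T).as_rotvec()/np.radians(6)
    d=np.array(p)-s['tool_pos']
    print('turn',np.round(w,2),'shift now',np.round(Rm.T@d/.05,2),'after turn',np.round(T.T@d/.05,2))
def proj(c,P):
    i=imaging.camera_info(c); T=np.linalg.inv(i['T']); P=np.atleast_2d(P)
    q=(T[:3,:3]@P.T).T+T[:3,3]; u=(i['mtx']@q.T).T; return u[:,:2]/u[:,2:]
def back(c,uv,z):
    i=imaging.camera_info(c); uv=np.atleast_2d(uv)
    d=(i['T'][:3,:3]@np.linalg.inv(i['mtx'])@np.c_[uv,np.ones(len(uv))].T).T; o=i['T'][:3,3]
    return o+d*((z-o[2])/d[:,2])[:,None]
def rect(c,n,z,p=None):
    """min-area rectangle of the outline of n, laid on plane z"""
    o=imaging.outline_of(c,n)
    for k in o[:3]:
        m=k['pixels'].astype(np.uint8); ct=max(cv2.findContours(m,0,2)[0],key=len)
        P=back(c,ct[:,0].astype(float),z)[:,:2]*1000
        (cx,cy),(w,h),a=cv2.minAreaRect(P.astype(np.float32)); print(c,n,round(k['p'],2),'c',round(cx,1),round(cy,1),'size',round(w,1),round(h,1),'ang',round(a,1))
def tips(c,*ns):
    for n in ns: print(c,n,[(np.round(d['point'],4).tolist(),round(d['p'],2)) for d in imaging.tip_of(c,n)][:3])
E
python3 - <<'E'
from h import *
st(); i=imaging.camera_info('wrist'); print(i['mtx'],i['T'])
cv2.imwrite('pics/w1.png',imaging.camera('wrist'))
tips('wrist','lens_mount','filter_holder','photodetector','square_base','round_base','oblong_base','mirror')
E
```

```text
t 1.1 tcp [ 0.2451 -0.4924  0.1998] rot [ 3.142  0.    -1.109] F [-0.   0.3  0.9] w 0.0857 q6 -0.08
[[308.30778977   0.         319.63858525]
 [  0.         308.30778977 198.19599046]
 [  0.           0.           1.        ]] [[ 4.44671433e-01 -8.51629067e-01 -2.77480178e-01  3.15929761e-01]
 [-8.95693372e-01 -4.23084297e-01 -1.36868770e-01 -4.57441617e-01]
 [-8.36083183e-04  3.09398788e-01 -9.50932012e-01  3.72614242e-01]
 [ 0.00000000e+00  0.00000000e+00  0.00000000e+00  1.00000000e+00]]
wrist lens_mount []
wrist filter_holder []
wrist photodetector []
wrist square_base []
wrist round_base []
wrist oblong_base []
wrist mirror []
```

View pics/w1.png

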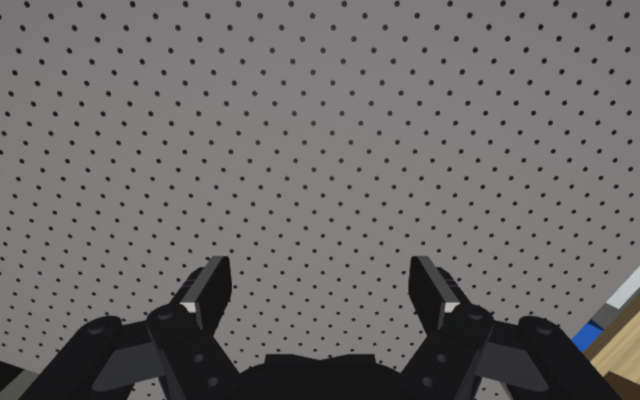

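The wrist view shows only the bench and the fingers. The rows were refused, probably because they need every key.

Emit:
{"op": "play_rows", "data": {
  "moves": [
    {"wx": 0,"wy": 0,"wz": -1,"x": 0,"y": 0,"z": -0.2,"grip": 100},
    {"wx": 0,"wy": 0,"wz": -1,"x": 0,"y": 0,"z": -0.2,"grip": 100},
    {"wx": 0,"wy": 0,"wz": -1,"x": 0,"y": 0,"z": -0.2,"grip": 100},
    {"wx": 0,"wy": 0,"wz": -1,"x": 0,"y": 0,"z": -0.2,"grip": 100},
    {"wx": 0,"wy": 0,"wz": -1,"x": 0,"y": 0,"z": -0.2,"grip": 100}
  ]
}}

```text
t: 2.0
tool_pos: [0.2447, -0.4916, 0.25]
tcp_rot: [-3.14, 0.003, -0.567]
ft_force: [-0.1, 0.5, -0.2]
width: 0.0854
```

Emit:
{"op": "play_rows", "data": {
  "moves": [
    {"wx": 0,"wy": 0,"wz": -1,"x": 0,"y": 0,"z": 0,"grip": 100},
    {"wx": 0,"wy": 0,"wz": -1,"x": 0,"y": 0,"z": 0,"grip": 100},
    {"wx": 0,"wy": 0,"wz": -1,"x": 0,"y": 0,"z": 0,"grip": 100},
    {"wx": 0,"wy": 0,"wz": -1,"x": 0,"y": 0,"z": 0,"grip": 100},
    {"wx": 0,"wy": 0,"wz": 0,"x": 0,"y": 0,"z": 0,"grip": 100}
  ]
}}

```text
t: 2.5
tool_pos: [0.245, -0.4922, 0.2519]
tcp_rot: [-3.141, 0.0, -0.129]
ft_force: [-0.2, -0.0, -0.2]
width: 0.0855
```

Emit:
{"op": "play_rows", "data": {
  "moves": [
    {"wx": 0,"wy": 0,"wz": 0,"x": 0.34,"y": -0.83,"z": 0,"grip": 100},
    {"wx": 0,"wy": 0,"wz": 0,"x": 0.34,"y": -0.83,"z": 0,"grip": 100},
    {"wx": 0,"wy": 0,"wz": 0,"x": 0.34,"y": -0.83,"z": 0,"grip": 100},
    {"wx": 0,"wy": 0,"wz": 0,"x": 0.34,"y": -0.83,"z": 0,"grip": 100},
    {"wx": 0,"wy": 0,"wz": 0,"x": 0.34,"y": -0.83,"z": 0,"grip": 100}
  ]
}}

```text
t: 3.0
tool_pos: [0.3584, -0.2956, 0.2512]
tcp_rot: [3.141, -0.0, -0.153]
ft_force: [-0.3, -0.4, 0.0]
width: 0.0854
```

Emit:
{"op": "play_rows", "data": {
  "moves": [
    {"wx": 0,"wy": 0,"wz": 0,"x": 0.34,"y": -0.83,"z": 0,"grip": 100},
    {"wx": 0,"wy": 0,"wz": 0,"x": 0.34,"y": -0.83,"z": 0,"grip": 100},
    {"wx": 0,"wy": 0,"wz": 0,"x": 0.34,"y": -0.83,"z": 0,"grip": 100},
    {"wx": 0,"wy": 0,"wz": 0,"x": 0.34,"y": -0.83,"z": 0,"grip": 100},
    {"wx": 0,"wy": 0,"wz": 0,"x": 0.34,"y": -0.83,"z": 0,"grip": 100}
  ]
}}

```text
t: 3.5
tool_pos: [0.4789, -0.0956, 0.2522]
tcp_rot: [3.14, -0.003, -0.172]
ft_force: [0.9, -0.7, 0.3]
width: 0.085
```

Run:
```python
from h import *
st(); cv2.imwrite('pics/w2.png',imaging.camera('wrist'))
tips('wrist','lens_mount','filter_holder','photodetector','square_base','round_base','oblong_base','mirror')
go([.594,.081,.25],-.16)
```

```text
t 3.5 tcp [ 0.4789 -0.0956  0.2522] rot [ 3.14e+00 -3.00e-03 -1.72e-01] F [ 0.9 -0.7  0.3] w 0.085 q6 -0.12
wrist lens_mount [([0.5826, 0.0066, 0.0115], 0.91)]
wrist filter_holder []
wrist photodetector [([0.6731, -0.0618, -0.0028], 0.86), ([0.7726, 0.027, 0.0022], 0.79), ([0.6459, 0.0341, 0.0126], 0.59)]
wrist square_base []
wrist round_base []
wrist oblong_base []
wrist mirror [([0.4793, -0.2933, 0.0004], 0.61)]
turn [ 0.02 -0.02 -0.11] shift now [ 1.68 -3.93  0.04] after turn [ 1.72 -3.91  0.04]
```

View pics/w2.png

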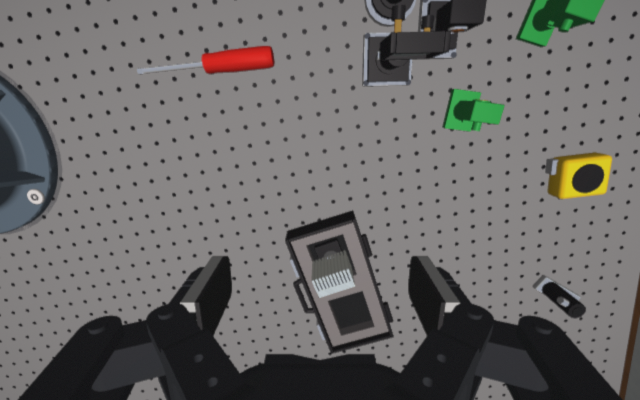

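This view shows the case clearly, with the power head in its near pocket (px 330,270), and the lens mount at top (390,55). I'll step half-way in so the camera sits above the bases.

Emit:
{"op": "play_rows", "data": {
  "moves": [
    {"wx": 0,"wy": 0,"wz": 0,"x": 0.5,"y": -0.7,"z": 0,"grip": 100},
    {"wx": 0,"wy": 0,"wz": 0,"x": 0.5,"y": -0.7,"z": 0,"grip": 100},
    {"wx": 0,"wy": 0,"wz": 0,"x": 0.5,"y": -0.4,"z": -0.5,"grip": 100},
    {"wx": 0,"wy": 0,"wz": 0,"x": 0.3,"y": 0,"z": -0.5,"grip": 100},
    {"wx": 0,"wy": 0,"wz": 0,"x": 0,"y": 0,"z": 0,"grip": 100}
  ]
}}

```text
t: 4.4
tool_pos: [0.5837, -0.0285, 0.3035]
tcp_rot: [3.139, -0.002, -0.185]
ft_force: [0.3, -0.3, -0.6]
width: 0.0859
```

Run:
```python
from h import *
st(); cv2.imwrite('pics/w3.png',imaging.camera('wrist'))
tips('wrist','lens_mount','filter_holder','photodetector','square_base','round_base','oblong_base','mirror')
for n,z in [('square_base',.012),('oblong_base',.012),('round_base',.012),('filter_holder',.146)]: rect('wrist',n,z)
```

```text
t 4.4 tcp [ 0.5837 -0.0285  0.3035] rot [ 3.139e+00 -2.000e-03 -1.850e-01] F [ 0.3 -0.3 -0.6] w 0.0859 q6 0.06
wrist lens_mount []
wrist filter_holder [([0.5931, 0.0768, 0.0094], 0.74)]
wrist photodetector [([0.7693, 0.0283, 0.0048], 0.95), ([0.6483, 0.0354, 0.0126], 0.81), ([0.6744, -0.0636, -0.0028], 0.81)]
wrist square_base []
wrist round_base []
wrist oblong_base [([0.6474, 0.0359, 0.0024], 0.76)]
wrist mirror [([0.7448, 0.1248, -0.0064], 0.64)]
wrist square_base 0.88 c 581.7 28.6 size 29.3 59.3 ang 79.4
wrist oblong_base 0.65 c 644.1 37.8 size 66.6 46.5 ang 80.5
wrist round_base 0.89 c 589.9 69.5 size 60.6 38.2 ang 4.4
wrist filter_holder 0.76 c 591.3 72.2 size 37.2 35.1 ang 2.7
```

View pics/w3.png

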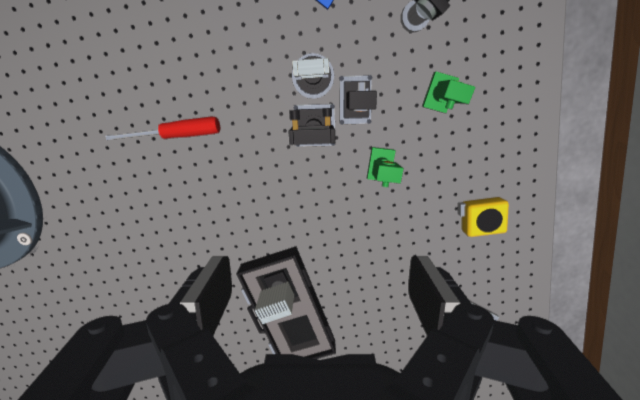

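The oblong base is at about (0.6455, 0.037) with yaw -0.166. That puts the round base at (0.592, 0.080) and the square base at (0.581, 0.013), matching the networks. Next I go above the filter holder (px 312,70).

Emit:
{"op": "play_rows", "data": {
  "moves": [
    {"wx": 0,"wy": 0,"wz": -0.2,"x": -0.1,"y": -0.7,"z": 0.4,"grip": 100},
    {"wx": 0,"wy": 0,"wz": 0,"x": -0.1,"y": -0.7,"z": 0.6,"grip": 100},
    {"wx": 0,"wy": 0,"wz": 0,"x": 0,"y": -0.7,"z": 0.6,"grip": 100},
    {"wx": 0,"wy": 0,"wz": 0,"x": 0,"y": -0.07,"z": 0.4,"grip": 100},
    {"wx": 0,"wy": 0,"wz": 0,"x": 0,"y": 0,"z": 0,"grip": 100}
  ]
}}

```text
t: 5.5
tool_pos: [0.5904, 0.0839, 0.1984]
tcp_rot: [3.139, -0.0, -0.163]
ft_force: [0.3, -0.5, 0.4]
width: 0.0852
```

Run:
```python
from h import *
st(); im=imaging.camera('wrist'); tips('wrist','filter_holder'); rect('wrist','filter_holder',.146)
a=proj('wrist',[.592,.080,.146])
im2=imaging.camera('top'); rect('top','filter_holder',.146)
ax=np.array([.986,-.165,0]);ay=np.array([.165,.986,0]);c=np.array([.592,.080,.146])
P=[c+sx*.018*ax+sy*.007*ay for sx,sy in((1,1),(1,-1),(-1,-1),(-1,1))]
for I,n in((im,'wrist'),(im2,'top')):
    cv2.polylines(I,[np.int32(np.round(proj(n,P)))],True,(0,0,255),1)
crop=cv2.resize(im2[140:240,250:380],None,fx=4,fy=4)
out=np.zeros((800,640,3),np.uint8); out[:400]=im; out[400:,:520]=crop; cv2.imwrite('pics/w4.png',cv2.resize(out,None,fx=.75,fy=.75))
go([.592,.080,.103],-.166)
```

```text
t 5.5 tcp [0.5904 0.0839 0.1984] rot [ 3.139 -0.    -0.163] F [ 0.3 -0.5  0.4] w 0.0852 q6 0.23
wrist filter_holder [([0.5958, 0.0773, 0.0097], 0.65)]
top filter_holder 0.46 c 578.7 65.1 size 29.6 23.4 ang 0.7
turn [ 0.01 -0.07  0.  ] shift now [-0.02  0.05  1.99] after turn [-0.    0.05  1.99]
```

View pics/w4.png

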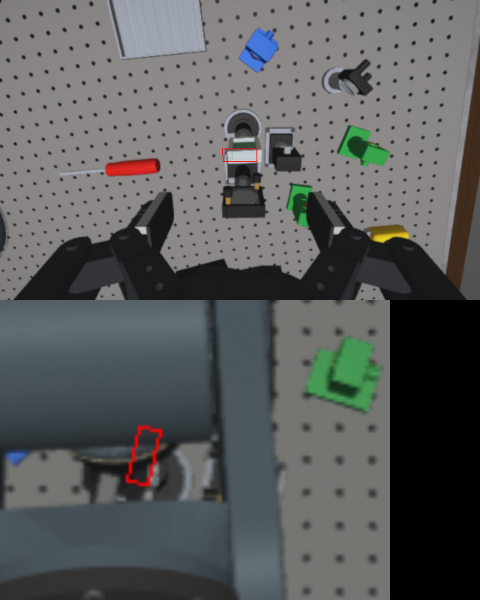

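The red predicted outline sits on the white frame top (px 242,155 of the picture), which lies about 3 mm further along +x. I'll descend and grip.

Emit:
{"op": "play_rows", "data": {
  "moves": [
    {"wx": 0,"wy": 0,"wz": 0,"x": 0.06,"y": 0.07,"z": 0.3,"grip": 100},
    {"wx": 0,"wy": 0,"wz": 0,"x": 0,"y": 0,"z": 0.6,"grip": 100},
    {"wx": 0,"wy": 0,"wz": 0,"x": 0,"y": 0,"z": 0.6,"grip": 100},
    {"wx": 0,"wy": 0,"wz": 0,"x": 0,"y": 0,"z": 0.4,"grip": 100},
    {"wx": 0,"wy": 0,"wz": 0,"x": 0,"y": 0,"z": 0,"grip": 100}
  ]
}}

```text
t: 6.25
tool_pos: [0.5981, 0.0744, 0.1056]
tcp_rot: [-3.142, -0.014, -0.169]
ft_force: [-0.3, 0.2, 0.0]
width: 0.0854
```

Emit:
{"op": "play_rows", "data": {
  "moves": [
    {"wx": 0,"wy": 0,"wz": 0,"x": 0,"y": 0,"z": 0,"grip": 60},
    {"wx": 0,"wy": 0,"wz": 0,"x": 0,"y": 0,"z": 0,"grip": 50},
    {"wx": 0,"wy": 0,"wz": 0,"x": 0,"y": 0,"z": 0,"grip": 20},
    {"wx": 0,"wy": 0,"wz": 0,"x": 0,"y": 0,"z": 0,"grip": 20},
    {"wx": 0,"wy": 0,"wz": 0,"x": 0,"y": 0,"z": 0,"grip": 20}
  ]
}}

```text
t: 6.75
tool_pos: [0.6001, 0.0735, 0.1093]
tcp_rot: [-3.141, -0.019, -0.17]
ft_force: [-0.2, -1.0, -3.6]
width: 0.0332
```

Run:
```python
from h import *
for k in range(3): s=st()
im=imaging.camera('wrist'); cv2.imwrite('pics/w5.png',im[100:400,100:540]); st(); print(s['wrist_torque'])
go([.5945,.080,.103],-.166)
```

```text
t 6.75 tcp [0.6001 0.0735 0.1093] rot [-3.141 -0.019 -0.17 ] F [-0.2 -1.  -3.6] w 0.0332 q6 0.22
t 6.75 tcp [0.6001 0.0735 0.1093] rot [-3.141 -0.019 -0.17 ] F [-0.2 -1.  -3.6] w 0.0332 q6 0.22
t 6.75 tcp [0.6001 0.0735 0.1093] rot [-3.141 -0.019 -0.17 ] F [-0.2 -1.  -3.6] w 0.0332 q6 0.22
t 6.8 tcp [0.6    0.0735 0.1092] rot [-3.141 -0.019 -0.17 ] F [-0.4 -0.5 -3. ] w 0.033 q6 0.22
[ 0.00737137  0.01840411 -0.03284278]
turn [-0.01 -0.18 -0.04] shift now [-0.13 -0.11  0.12] after turn [-0.13 -0.11  0.12]
```

View pics/w5.png

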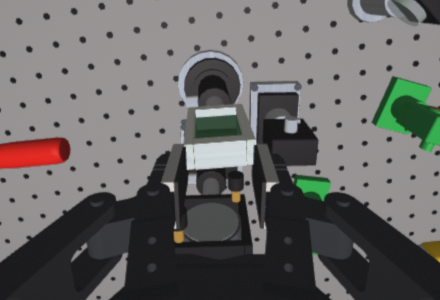

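The frame (px 215,155) is between the pads, and the force reads about -3 N, so the filter is gripped and its weight is carried. I'll lift it and carry it to the tray.

Emit:
{"op": "play_rows", "data": {
  "moves": [
    {"wx": 0,"wy": 0,"wz": 0,"x": 0,"y": 0,"z": -0.4,"grip": 20},
    {"wx": 0,"wy": 0,"wz": 0,"x": 0,"y": 0,"z": -0.5,"grip": 20},
    {"wx": 0,"wy": 0,"wz": 0,"x": 0,"y": 0,"z": -0.5,"grip": 20},
    {"wx": 0,"wy": 0,"wz": 0,"x": -0.2,"y": -0.3,"z": -0.2,"grip": 20},
    {"wx": 0,"wy": 0,"wz": 0,"x": -0.36,"y": -0.65,"z": 0,"grip": 20}
  ]
}}

```text
t: 7.3
tool_pos: [0.5781, 0.1241, 0.1903]
tcp_rot: [3.141, -0.016, -0.174]
ft_force: [0.7, 0.7, -2.6]
width: 0.0328
```

Emit:
{"op": "play_rows", "data": {
  "moves": [
    {"wx": 0,"wy": 0,"wz": 0,"x": -0.36,"y": -0.65,"z": 0,"grip": 20},
    {"wx": 0,"wy": 0,"wz": 0,"x": -0.36,"y": -0.65,"z": 0,"grip": 20},
    {"wx": 0,"wy": 0,"wz": 0,"x": -0.36,"y": -0.65,"z": 0,"grip": 20},
    {"wx": 0,"wy": 0,"wz": 0,"x": -0.36,"y": -0.65,"z": 0,"grip": 20},
    {"wx": 0,"wy": 0,"wz": 0,"x": -0.36,"y": -0.65,"z": 0,"grip": 20}
  ]
}}

```text
t: 7.8
tool_pos: [0.511, 0.3086, 0.187]
tcp_rot: [3.141, -0.014, -0.175]
ft_force: [0.9, -0.1, -3.2]
width: 0.0331
```

Run:
```python
from h import *
s=st(); 
imaging.camera('wrist'); imaging.camera('scene')
for c in('wrist','scene'): tips(c,'tray'); rect(c,'tray',.010)
tips('wrist','filter_holder','round_base','oblong_base');rect('wrist','round_base',.012);rect('wrist','oblong_base',.012)
go([.505,.365,.17],-.166)
```

```text
t 7.8 tcp [0.511  0.3086 0.187 ] rot [ 3.141 -0.014 -0.175] F [ 0.9 -0.1 -3.2] w 0.0331 q6 0.65
wrist tray [([0.505, 0.3169, 0.0033], 0.87)]
wrist tray 0.63 c 505.3 313.7 size 221.2 126.6 ang 86.2
scene tray [([0.5007, 0.3165, 0.003], 0.96)]
scene tray 0.72 c 507.7 311.5 size 227.8 140.3 ang 85.9
wrist filter_holder [([0.5027, 0.3128, 0.0911], 0.63)]
wrist round_base []
wrist oblong_base [([0.5038, 0.3112, 0.0867], 0.23)]
wrist round_base 0.51 c 501.6 250.6 size 142.4 90.0 ang 84.3
turn [ 0.   -0.14 -0.1 ] shift now [-0.37 -1.13  0.35] after turn [-0.35 -1.14  0.35]
```

Emit:
{"op": "play_rows", "data": {
  "moves": [
    {"wx": 0,"wy": 0,"wz": 0,"x": -0.2,"y": -0.6,"z": 0,"grip": 20},
    {"wx": 0,"wy": 0,"wz": 0,"x": 0,"y": -0.3,"z": 0.3,"grip": 20},
    {"wx": 0,"wy": 0,"wz": 0,"x": 0,"y": 0,"z": 0.6,"grip": 20},
    {"wx": 0,"wy": 0,"wz": 0,"x": 0,"y": 0,"z": 0.4,"grip": 20},
    {"wx": 0,"wy": 0,"wz": 0,"x": 0,"y": 0,"z": 0.1,"grip": 20}
  ]
}}

```text
t: 8.85
tool_pos: [0.5144, 0.3523, 0.1171]
tcp_rot: [-3.139, -0.018, -0.181]
ft_force: [0.7, -1.6, -2.5]
width: 0.0332
```

Emit:
{"op": "play_rows", "data": {
  "moves": [
    {"wx": 0,"wy": 0,"wz": 0,"x": -0.1,"y": -0.2,"z": 0.1,"grip": 20},
    {"wx": 0,"wy": 0,"wz": 0,"x": 0,"y": 0,"z": 0.15,"grip": 20},
    {"wx": 0,"wy": 0,"wz": 0,"x": 0,"y": 0,"z": 0.03,"grip": 20}
  ]
}}

```text
t: 9.15
tool_pos: [0.512, 0.3638, 0.1033]
tcp_rot: [-3.138, -0.018, -0.182]
ft_force: [-0.3, -0.4, -3.6]
width: 0.033
```

Emit:
{"op": "play_rows", "data": {
  "moves": [
    {"wx": 0,"wy": 0,"wz": 0,"x": 0,"y": 0,"z": 0.04,"grip": 20},
    {"wx": 0,"wy": 0,"wz": 0,"x": 0,"y": 0,"z": 0.04,"grip": 20}
  ]
}}

```text
t: 9.35
tool_pos: [0.5126, 0.3641, 0.1002]
tcp_rot: [-3.137, -0.02, -0.182]
ft_force: [0.2, -0.3, -2.6]
width: 0.0332
```

Emit:
{"op": "play_rows", "data": {
  "moves": [
    {"wx": 0,"wy": 0,"wz": 0,"x": 0,"y": 0,"z": 0.04,"grip": 20}
  ]
}}

```text
t: 9.45
tool_pos: [0.5132, 0.3645, 0.0994]
tcp_rot: [-3.136, -0.021, -0.182]
ft_force: [-4.8, -0.1, 15.4]
width: 0.0329
```

Emit:
{"op": "play_rows", "data": {
  "moves": [
    {"wx": 0,"wy": 0,"wz": 0,"x": 0,"y": 0,"z": 0.04,"grip": 20}
  ]
}}

```text
t: 9.55
tool_pos: [0.5139, 0.3652, 0.0995]
tcp_rot: [-3.134, -0.023, -0.183]
ft_force: [-6.3, 0.0, 16.8]
width: 0.033
```

Emit:
{"op": "play_rows", "data": {
  "moves": [
    {"wx": 0,"wy": 0,"wz": 0,"x": 0,"y": 0,"z": 0.03,"grip": 20}
  ]
}}

```text
t: 9.65
tool_pos: [0.5143, 0.3658, 0.0998]
tcp_rot: [-3.132, -0.023, -0.183]
ft_force: [-4.7, 0.5, 7.1]
width: 0.0332
```

It has landed, with the TCP 96 mm above its foot. I'll release, rise and level the tool.

Emit:
{"op": "play_rows", "data": {
  "moves": [
    {"wx": 0,"wy": 0,"wz": 0,"x": 0,"y": 0,"z": 0,"grip": 60},
    {"wx": 0,"wy": 0,"wz": 0,"x": 0,"y": 0,"z": 0,"grip": 80},
    {"wx": 0,"wy": 0,"wz": 0,"x": 0,"y": 0,"z": 0,"grip": 80},
    {"wx": 0,"wy": 0,"wz": 0,"x": 0,"y": 0,"z": -0.2,"grip": 80},
    {"wx": 0,"wy": 0,"wz": 0,"x": 0,"y": 0,"z": -0.5,"grip": 80}
  ]
}}

```text
t: 10.15
tool_pos: [0.513, 0.3648, 0.1346]
tcp_rot: [-3.134, -0.022, -0.183]
ft_force: [-0.7, 0.6, 0.6]
width: 0.0683
```

Emit:
{"op": "play_rows", "data": {
  "moves": [
    {"wx": 0,"wy": 0,"wz": 0,"x": 0,"y": 0,"z": -0.7,"grip": 90},
    {"wx": 0,"wy": -0.1,"wz": -0.1,"x": 0,"y": 0,"z": -0.7,"grip": 90},
    {"wx": 0,"wy": -0.1,"wz": 0,"x": 0.3,"y": 0.6,"z": -0.3,"grip": 100},
    {"wx": 0,"wy": 0,"wz": 0,"x": 0.3,"y": 0.7,"z": 0,"grip": 100},
    {"wx": 0,"wy": 0,"wz": 0,"x": 0.3,"y": 0.7,"z": 0,"grip": 100}
  ]
}}

```text
t: 10.65
tool_pos: [0.5393, 0.2595, 0.2295]
tcp_rot: [-3.129, -0.007, -0.166]
ft_force: [0.0, 0.1, -0.1]
width: 0.0855
```

Emit:
{"op": "play_rows", "data": {
  "moves": [
    {"wx": 0,"wy": 0,"wz": 0,"x": 0.4,"y": 0.8,"z": 0,"grip": 100},
    {"wx": 0,"wy": 0,"wz": 0,"x": 0.4,"y": 0.8,"z": 0,"grip": 100},
    {"wx": 0,"wy": 0,"wz": 0,"x": 0.4,"y": 0.8,"z": 0,"grip": 100},
    {"wx": 0,"wy": 0,"wz": 0,"x": 0.2,"y": 0.8,"z": 0,"grip": 100},
    {"wx": 0,"wy": 0,"wz": 0,"x": 0,"y": 0.2,"z": 0,"grip": 100}
  ]
}}

```text
t: 11.15
tool_pos: [0.5825, 0.0705, 0.2326]
tcp_rot: [-3.127, -0.013, -0.167]
ft_force: [1.6, 0.9, -0.1]
width: 0.0858
```

Run:
```python
from h import *
s=st(); im=imaging.camera('wrist'); cv2.imwrite('pics/w6.png',im)
tips('wrist','lens_mount','round_base','oblong_base');rect('wrist','round_base',.012);rect('wrist','square_base',.012);rect('wrist','oblong_base',.012);rect('wrist','lens_mount',.142)
imaging.camera('scene'); tips('scene','filter_holder')
go([.581,.013,.2],-.166)
```

```text
t 11.15 tcp [0.5825 0.0705 0.2326] rot [-3.127 -0.013 -0.167] F [ 1.6  0.9 -0.1] w 0.0858 q6 0.2
wrist lens_mount [([0.5835, 0.013, 0.0145], 0.63)]
wrist round_base [([0.5926, 0.0781, -0.0007], 0.58)]
wrist oblong_base [([0.6471, 0.0325, 0.0021], 0.78)]
wrist round_base 0.85 c 592.5 84.2 size 57.4 58.4 ang 36.4
wrist square_base 0.83 c 583.4 24.7 size 51.2 58.7 ang 82.1
wrist oblong_base 0.6 c 646.2 42.8 size 66.4 46.4 ang 80.5
wrist lens_mount 0.85 c 586.4 42.7 size 68.4 48.5 ang 79.7
scene filter_holder [([0.5109, 0.3691, 0.0034], 0.65)]
turn [-0.14 -0.11  0.03] shift now [0.17 1.24 0.62] after turn [0.18 1.23 0.64]
```

View pics/w6.png

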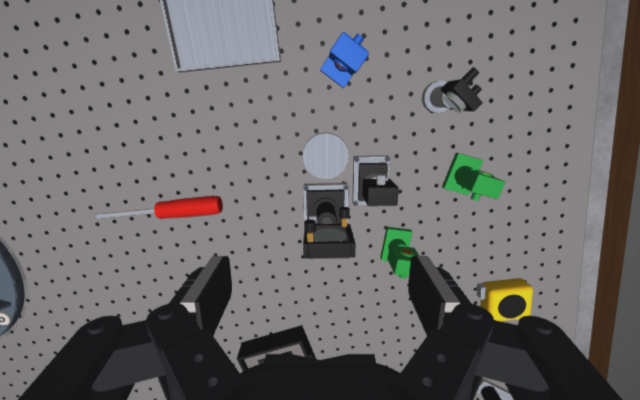

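The round base (px 325,156) is now free and the lens mount is at (328,225). I'll move over the lens mount, level the tool and check after a pause.

Emit:
{"op": "play_rows", "data": {
  "moves": [
    {"wx": -0.14,"wy": -0.1,"wz": 0,"x": 0.1,"y": 0.5,"z": 0.2,"grip": 100},
    {"wx": 0,"wy": 0,"wz": 0,"x": 0.05,"y": 0.5,"z": 0.3,"grip": 100},
    {"wx": 0,"wy": 0,"wz": 0,"x": 0,"y": 0.1,"z": 0.1,"grip": 100},
    {"wx": 0,"wy": 0,"wz": 0,"x": 0,"y": 0,"z": 0,"grip": 100},
    {"wx": 0,"wy": 0,"wz": 0,"x": 0,"y": 0,"z": 0,"grip": 100}
  ]
}}

```text
t: 12.15
tool_pos: [0.5811, 0.0213, 0.2015]
tcp_rot: [-3.141, -0.002, -0.159]
ft_force: [1.1, -0.1, 1.3]
width: 0.0855
```

Run:
```python
from h import *
s=st(); im=imaging.camera('wrist')
tips('wrist','lens_mount','round_base','oblong_base');rect('wrist','round_base',.012);rect('wrist','square_base',.012);rect('wrist','oblong_base',.012)
c=np.array([.582,.013,.142])
ax=np.array([.986,-.165,0]);ay=np.array([.165,.986,0])
P=[c+sx*.025*ax+sy*.008*ay for sx,sy in((1,1),(1,-1),(-1,-1),(-1,1))]
cv2.polylines(im,[np.int32(np.round(proj('wrist',P)))],True,(0,0,255),1); cv2.imwrite('pics/w7.png',im[100:400,120:540])
go([.582,.013,.104],-.166)
```

```text
t 12.15 tcp [0.5811 0.0213 0.2015] rot [-3.141e+00 -2.000e-03 -1.590e-01] F [ 1.1 -0.1  1.3] w 0.0855 q6 0.12
wrist lens_mount [([0.5831, 0.0095, 0.014], 0.58), ([0.6474, 0.0377, 0.0121], 0.41)]
wrist round_base [([0.5921, 0.0813, -0.0027], 0.58)]
wrist oblong_base [([0.6467, 0.0378, 0.0012], 0.92), ([0.583, 0.0109, 0.0128], 0.37)]
wrist round_base 0.93 c 593.5 79.3 size 58.3 57.1 ang 80.8
wrist square_base 0.66 c 585.0 27.5 size 32.5 59.9 ang 80.8
wrist oblong_base 0.69 c 646.2 36.6 size 65.8 47.6 ang 81.5
turn [-0.   -0.02  0.07] shift now [0.04 0.15 1.95] after turn [0.04 0.15 1.95]
```

View pics/w7.png

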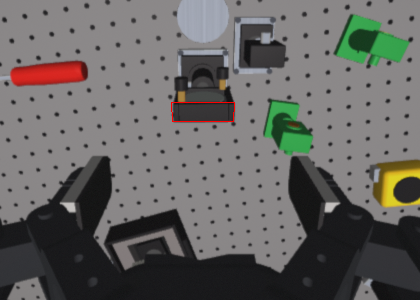

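The red prediction matches the frame top (px 203,112 in the crop). I'll descend.

Emit:
{"op": "play_rows", "data": {
  "moves": [
    {"wx": 0,"wy": 0,"wz": 0.07,"x": 0.04,"y": 0.15,"z": 0.3,"grip": 100},
    {"wx": 0,"wy": 0,"wz": 0,"x": 0,"y": 0,"z": 0.5,"grip": 100},
    {"wx": 0,"wy": 0,"wz": 0,"x": 0,"y": 0,"z": 0.5,"grip": 100},
    {"wx": 0,"wy": 0,"wz": 0,"x": 0,"y": 0,"z": 0.3,"grip": 100},
    {"wx": 0,"wy": 0,"wz": 0,"x": 0,"y": 0,"z": 0.1,"grip": 100}
  ]
}}

```text
t: 13.0
tool_pos: [0.5837, 0.0136, 0.1158]
tcp_rot: [-3.141, -0.007, -0.166]
ft_force: [-0.5, -0.2, 0.6]
width: 0.0856
```

Run:
```python
from h import *
go([.582,.013,.104],-.166)
```

```text
turn [-0.01 -0.07 -0.  ] shift now [-0.03  0.02  0.23] after turn [-0.03  0.02  0.24]
```

Emit:
{"op": "play_rows", "data": {
  "moves": [
    {"wx": 0,"wy": -0.07,"wz": 0,"x": 0,"y": 0,"z": 0.2,"grip": 100},
    {"wx": 0,"wy": 0,"wz": 0,"x": 0,"y": 0,"z": 0.03,"grip": 75},
    {"wx": 0,"wy": 0,"wz": 0,"x": 0,"y": 0,"z": 0,"grip": 65},
    {"wx": 0,"wy": 0,"wz": 0,"x": 0,"y": 0,"z": 0,"grip": 40},
    {"wx": 0,"wy": 0,"wz": 0,"x": 0,"y": 0,"z": 0,"grip": 40}
  ]
}}

```text
t: 13.5
tool_pos: [0.5848, 0.0138, 0.1056]
tcp_rot: [-3.14, -0.001, -0.166]
ft_force: [1.0, -0.2, -3.0]
width: 0.0465
```

Emit:
{"op": "play_rows", "data": {
  "moves": [
    {"wx": 0,"wy": 0,"wz": 0,"x": 0,"y": 0,"z": 0,"grip": 40}
  ]
}}

```text
t: 13.6
tool_pos: [0.5848, 0.0138, 0.1059]
tcp_rot: [-3.14, -0.002, -0.166]
ft_force: [-0.4, 0.0, -2.6]
width: 0.047
```

Emit:
{"op": "play_rows", "data": {
  "moves": [
    {"wx": 0,"wy": 0,"wz": 0,"x": 0,"y": 0,"z": -0.4,"grip": 40},
    {"wx": 0,"wy": 0,"wz": 0,"x": 0,"y": 0,"z": -0.5,"grip": 40},
    {"wx": 0,"wy": 0,"wz": 0,"x": 0,"y": 0,"z": -0.5,"grip": 40},
    {"wx": 0,"wy": 0,"wz": 0,"x": -0.2,"y": -0.3,"z": -0.2,"grip": 40},
    {"wx": 0,"wy": 0,"wz": 0,"x": -0.33,"y": -0.65,"z": 0,"grip": 40}
  ]
}}

```text
t: 14.1
tool_pos: [0.5655, 0.0638, 0.1877]
tcp_rot: [-3.141, 0.001, -0.17]
ft_force: [0.5, 0.4, -3.8]
width: 0.0467
```

Emit:
{"op": "play_rows", "data": {
  "moves": [
    {"wx": 0,"wy": 0,"wz": 0,"x": -0.33,"y": -0.65,"z": 0,"grip": 40},
    {"wx": 0,"wy": 0,"wz": 0,"x": -0.33,"y": -0.65,"z": 0,"grip": 40},
    {"wx": 0,"wy": 0,"wz": 0,"x": -0.33,"y": -0.65,"z": 0,"grip": 40},
    {"wx": 0,"wy": 0,"wz": 0,"x": -0.33,"y": -0.65,"z": 0,"grip": 40},
    {"wx": 0,"wy": 0,"wz": 0,"x": -0.2,"y": -0.3,"z": 0,"grip": 40}
  ]
}}

```text
t: 14.6
tool_pos: [0.5084, 0.2294, 0.1865]
tcp_rot: [-3.141, 0.003, -0.17]
ft_force: [0.6, 0.1, -3.0]
width: 0.0466
```

Run:
```python
from h import *
st();go([.505,.272,.103],-.166)
```

```text
t 14.6 tcp [0.5084 0.2294 0.1865] rot [-3.141e+00  3.000e-03 -1.700e-01] F [ 0.6  0.1 -3. ] w 0.0466 q6 0.51
turn [-0.01  0.03 -0.04] shift now [-0.21 -0.83  1.67] after turn [-0.21 -0.83  1.67]
```

Emit:
{"op": "play_rows", "data": {
  "moves": [
    {"wx": 0,"wy": 0,"wz": 0,"x": -0.2,"y": -0.5,"z": 0.2,"grip": 40},
    {"wx": 0,"wy": 0,"wz": 0,"x": 0,"y": -0.2,"z": 0.5,"grip": 40},
    {"wx": 0,"wy": 0,"wz": 0,"x": 0,"y": 0,"z": 0.5,"grip": 40},
    {"wx": 0,"wy": 0,"wz": 0,"x": 0,"y": 0,"z": 0.3,"grip": 40},
    {"wx": 0,"wy": 0,"wz": 0,"x": 0,"y": 0,"z": 0.05,"grip": 40}
  ]
}}

```text
t: 15.1
tool_pos: [0.4979, 0.2732, 0.1053]
tcp_rot: [-3.14, 0.005, -0.164]
ft_force: [-1.4, 0.8, -3.5]
width: 0.0463
```

Emit:
{"op": "play_rows", "data": {
  "moves": [
    {"wx": 0,"wy": 0,"wz": 0,"x": 0,"y": 0,"z": 0,"grip": 40}
  ]
}}

```text
t: 15.2
tool_pos: [0.4971, 0.2734, 0.105]
tcp_rot: [-3.141, 0.006, -0.164]
ft_force: [1.3, 0.2, -2.0]
width: 0.0463
```

Emit:
{"op": "play_rows", "data": {
  "moves": [
    {"wx": 0,"wy": 0,"wz": 0,"x": 0,"y": 0,"z": 0.06,"grip": 40},
    {"wx": 0,"wy": 0,"wz": 0,"x": 0,"y": 0,"z": 0.04,"grip": 40}
  ]
}}

```text
t: 15.4
tool_pos: [0.4974, 0.2738, 0.1011]
tcp_rot: [-3.14, 0.005, -0.164]
ft_force: [-0.3, -0.4, -2.5]
width: 0.0466
```

Emit:
{"op": "play_rows", "data": {
  "moves": [
    {"wx": 0,"wy": 0,"wz": 0,"x": 0,"y": 0,"z": 0.04,"grip": 40}
  ]
}}

```text
t: 15.5
tool_pos: [0.4977, 0.2739, 0.0996]
tcp_rot: [-3.139, 0.004, -0.164]
ft_force: [-0.9, -0.5, -3.9]
width: 0.0466
```

Emit:
{"op": "play_rows", "data": {
  "moves": [
    {"wx": 0,"wy": 0,"wz": 0,"x": 0,"y": 0,"z": 0.03,"grip": 40}
  ]
}}

```text
t: 15.6
tool_pos: [0.4979, 0.274, 0.0984]
tcp_rot: [-3.139, 0.003, -0.164]
ft_force: [0.4, -0.5, -2.4]
width: 0.0466
```

Emit:
{"op": "play_rows", "data": {
  "moves": [
    {"wx": 0,"wy": 0,"wz": 0,"x": 0,"y": 0,"z": 0.04,"grip": 40}
  ]
}}

```text
t: 15.7
tool_pos: [0.4982, 0.274, 0.0966]
tcp_rot: [-3.139, 0.003, -0.164]
ft_force: [0.0, 0.3, -2.6]
width: 0.0468
```

Emit:
{"op": "play_rows", "data": {
  "moves": [
    {"wx": 0,"wy": 0,"wz": 0,"x": 0,"y": 0,"z": 0.03,"grip": 40}
  ]
}}

```text
t: 15.8
tool_pos: [0.4986, 0.2744, 0.0961]
tcp_rot: [-3.137, 0.002, -0.164]
ft_force: [-6.5, -0.2, 17.9]
width: 0.0466
```

Emit:
{"op": "play_rows", "data": {
  "moves": [
    {"wx": 0,"wy": 0,"wz": 0,"x": 0,"y": 0,"z": 0.02,"grip": 40}
  ]
}}

```text
t: 15.9
tool_pos: [0.4988, 0.2747, 0.0963]
tcp_rot: [-3.137, 0.001, -0.165]
ft_force: [-5.3, -0.8, 10.1]
width: 0.0462
```

Emit:
{"op": "play_rows", "data": {
  "moves": [
    {"wx": 0,"wy": 0,"wz": 0,"x": 0,"y": 0,"z": 0,"grip": 75},
    {"wx": 0,"wy": 0,"wz": 0,"x": 0,"y": 0,"z": 0,"grip": 95},
    {"wx": 0,"wy": 0,"wz": 0,"x": 0,"y": 0,"z": 0,"grip": 95},
    {"wx": 0,"wy": 0,"wz": 0,"x": 0,"y": 0,"z": -0.2,"grip": 95},
    {"wx": 0,"wy": 0,"wz": 0,"x": 0,"y": 0,"z": -0.5,"grip": 95}
  ]
}}

```text
t: 16.4
tool_pos: [0.4982, 0.274, 0.1309]
tcp_rot: [-3.138, 0.004, -0.165]
ft_force: [0.0, -1.2, -0.2]
width: 0.0812
```

Emit:
{"op": "play_rows", "data": {
  "moves": [
    {"wx": 0,"wy": 0,"wz": 0,"x": 0,"y": 0,"z": -0.7,"grip": 95},
    {"wx": 0,"wy": 0,"wz": 0,"x": 0,"y": 0,"z": -0.6,"grip": 95},
    {"wx": 0,"wy": 0,"wz": 0,"x": 0.3,"y": 0.4,"z": 0,"grip": 100},
    {"wx": 0,"wy": 0,"wz": 0,"x": 0.55,"y": 0.65,"z": 0,"grip": 100},
    {"wx": 0,"wy": 0,"wz": 0,"x": 0.6,"y": 0.65,"z": 0,"grip": 100}
  ]
}}

```text
t: 16.9
tool_pos: [0.5573, 0.1798, 0.2059]
tcp_rot: [-3.134, -0.004, -0.158]
ft_force: [1.0, 0.5, 0.6]
width: 0.0854
```

Emit:
{"op": "play_rows", "data": {
  "moves": [
    {"wx": 0,"wy": 0,"wz": 0,"x": 0.6,"y": 0.65,"z": 0,"grip": 100},
    {"wx": 0,"wy": 0,"wz": 0,"x": 0.6,"y": 0.65,"z": 0,"grip": 100},
    {"wx": 0,"wy": 0,"wz": 0,"x": 0.6,"y": 0.6,"z": 0,"grip": 100},
    {"wx": 0,"wy": 0,"wz": 0,"x": 0.1,"y": 0,"z": 0,"grip": 100},
    {"wx": 0,"wy": 0,"wz": 0,"x": 0,"y": 0,"z": 0,"grip": 100}
  ]
}}

```text
t: 17.4
tool_pos: [0.6411, 0.0616, 0.2096]
tcp_rot: [-3.133, -0.008, -0.163]
ft_force: [-0.2, 1.0, 0.2]
width: 0.0855
```

Run:
```python
from h import *
st(); im=imaging.camera('wrist'); st()
tips('wrist','photodetector','mirror'); rect('wrist','square_base',.012);rect('wrist','round_base',.012);rect('wrist','oblong_base',.012)
c=np.array([.646,.037,.084])
ax=np.array([.986,-.165,0]);ay=np.array([.165,.986,0])
P=[c+sx*.017*ax+sy*.011*ay for sx,sy in((1,1),(1,-1),(-1,-1),(-1,1))]
cv2.polylines(im,[np.int32(np.round(proj('wrist',P)))],True,(0,0,255),1); cv2.imwrite('pics/w8.png',im[:,120:560])
go([.646,.037,.05],-.166)
```

```text
t 17.4 tcp [0.6411 0.0616 0.2096] rot [-3.133 -0.008 -0.163] F [-0.2  1.   0.2] w 0.0855 q6 0.18
t 17.45 tcp [0.6408 0.0618 0.2096] rot [-3.134 -0.008 -0.162] F [-0.5 -0.7  0. ] w 0.0852 q6 0.18
wrist photodetector [([0.6715, -0.0633, -0.0033], 0.68), ([0.7717, 0.0273, 0.0018], 0.67), ([0.6344, 0.1891, 0.0006], 0.6)]
wrist mirror [([0.7418, 0.1284, -0.0068], 0.96)]
wrist square_base 0.77 c 582.6 15.6 size 62.8 62.1 ang 81.7
wrist oblong_base 0.77 c 646.8 39.5 size 67.8 47.3 ang 82.3
turn [-0.08 -0.08  0.06] shift now [0.17 0.53 3.19] after turn [0.2  0.5  3.19]
```

View pics/w8.png

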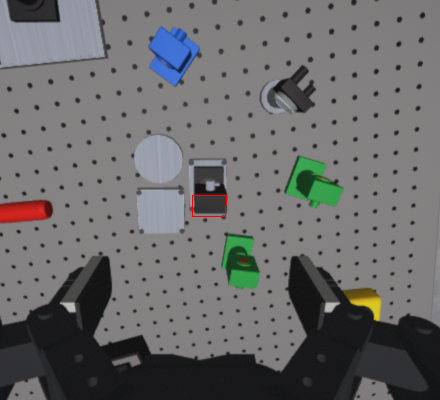

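Both side bases are free. The red prediction sits on the detector's box (px 209,205), and the mirror at (285,92) is clear. I'll descend.

Emit:
{"op": "play_rows", "data": {
  "moves": [
    {"wx": -0.08,"wy": -0.08,"wz": 0,"x": 0.15,"y": 0.3,"z": 0.4,"grip": 100},
    {"wx": 0,"wy": 0,"wz": 0,"x": 0.05,"y": 0.2,"z": 0.6,"grip": 100},
    {"wx": 0,"wy": 0,"wz": 0,"x": 0,"y": 0,"z": 0.6,"grip": 100},
    {"wx": 0,"wy": 0,"wz": 0,"x": 0,"y": 0,"z": 0.4,"grip": 100},
    {"wx": 0,"wy": 0,"wz": 0,"x": 0,"y": 0,"z": 0.05,"grip": 100}
  ]
}}

```text
t: 18.2
tool_pos: [0.6457, 0.0351, 0.1]
tcp_rot: [3.139, 0.002, -0.156]
ft_force: [0.4, -0.1, 0.3]
width: 0.0854
```

Run:
```python
from h import *
st();go([.6465,.0378,.047],-.16)
```

```text
t 18.2 tcp [0.6457 0.0351 0.1   ] rot [ 3.139e+00  2.000e-03 -1.560e-01] F [ 0.4 -0.1  0.3] w 0.0854 q6 0.14
turn [0.02 0.02 0.04] shift now [ 0.01 -0.06  1.06] after turn [ 0.01 -0.06  1.06]
```

Emit:
{"op": "play_rows", "data": {
  "moves": [
    {"wx": 0,"wy": 0,"wz": 0,"x": 0,"y": -0.06,"z": 0.4,"grip": 100},
    {"wx": 0,"wy": 0,"wz": 0,"x": 0,"y": 0,"z": 0.4,"grip": 100},
    {"wx": 0,"wy": 0,"wz": 0,"x": 0,"y": 0,"z": 0.2,"grip": 100},
    {"wx": 0,"wy": 0,"wz": 0,"x": 0,"y": 0,"z": 0,"grip": 80},
    {"wx": 0,"wy": 0,"wz": 0,"x": 0,"y": 0,"z": 0,"grip": 60}
  ]
}}

```text
t: 18.7
tool_pos: [0.6466, 0.0367, 0.0486]
tcp_rot: [3.138, 0.002, -0.155]
ft_force: [0.2, -0.1, 0.3]
width: 0.0592
```

Emit:
{"op": "play_rows", "data": {
  "moves": [
    {"wx": 0,"wy": 0,"wz": 0,"x": 0,"y": 0,"z": 0,"grip": 50},
    {"wx": 0,"wy": 0,"wz": 0,"x": 0,"y": 0,"z": 0,"grip": 40},
    {"wx": 0,"wy": 0,"wz": 0,"x": 0,"y": 0,"z": 0,"grip": 20},
    {"wx": 0,"wy": 0,"wz": 0,"x": 0,"y": 0,"z": 0,"grip": 20},
    {"wx": 0,"wy": 0,"wz": 0,"x": 0,"y": 0,"z": 0,"grip": 20}
  ]
}}

```text
t: 19.2
tool_pos: [0.6481, 0.0366, 0.0516]
tcp_rot: [3.139, -0.002, -0.155]
ft_force: [0.7, -0.3, -2.2]
width: 0.0292
```

Emit:
{"op": "play_rows", "data": {
  "moves": [
    {"wx": 0,"wy": 0,"wz": 0,"x": 0,"y": 0,"z": -0.4,"grip": 20},
    {"wx": 0,"wy": 0,"wz": 0,"x": 0,"y": 0,"z": -0.7,"grip": 20},
    {"wx": 0,"wy": 0,"wz": 0,"x": 0,"y": 0,"z": -0.7,"grip": 20},
    {"wx": 0,"wy": 0,"wz": 0,"x": 0,"y": 0,"z": -0.5,"grip": 20},
    {"wx": 0,"wy": 0,"wz": 0,"x": -0.3,"y": 0.4,"z": -0.2,"grip": 20}
  ]
}}

```text
t: 19.7
tool_pos: [0.6287, 0.0207, 0.1779]
tcp_rot: [3.138, 0.005, -0.154]
ft_force: [-0.2, -0.2, -1.2]
width: 0.0293
```

Emit:
{"op": "play_rows", "data": {
  "moves": [
    {"wx": 0,"wy": 0,"wz": 0,"x": -0.5,"y": 0.65,"z": -0.1,"grip": 20},
    {"wx": 0,"wy": 0,"wz": 0,"x": -0.5,"y": 0.7,"z": -0.1,"grip": 20},
    {"wx": 0,"wy": 0,"wz": 0,"x": -0.5,"y": 0.7,"z": -0.1,"grip": 20},
    {"wx": 0,"wy": 0,"wz": 0,"x": -0.5,"y": 0.7,"z": -0.1,"grip": 20},
    {"wx": 0,"wy": 0,"wz": 0,"x": -0.2,"y": 0.3,"z": 0,"grip": 20}
  ]
}}

```text
t: 20.2
tool_pos: [0.4917, -0.1166, 0.201]
tcp_rot: [3.138, 0.002, -0.151]
ft_force: [0.9, 0.6, -1.6]
width: 0.0298
```

Emit:
{"op": "play_rows", "data": {
  "moves": [
    {"wx": 0,"wy": 0,"wz": -0.85,"x": 0,"y": 0,"z": 0,"grip": 20},
    {"wx": 0,"wy": 0,"wz": -0.85,"x": 0,"y": 0,"z": 0,"grip": 20},
    {"wx": 0,"wy": 0,"wz": -0.85,"x": 0,"y": 0,"z": 0,"grip": 20},
    {"wx": 0,"wy": 0,"wz": -0.85,"x": 0,"y": 0,"z": 0,"grip": 20},
    {"wx": 0,"wy": 0,"wz": 0,"x": 0,"y": 0,"z": 0,"grip": 20}
  ]
}}

```text
t: 20.7
tool_pos: [0.4887, -0.119, 0.2017]
tcp_rot: [3.139, 0.003, 0.214]
ft_force: [-0.7, -0.3, -1.7]
width: 0.0293
```

Emit:
{"op": "play_rows", "data": {
  "moves": [
    {"wx": 0,"wy": 0,"wz": 0,"x": 0,"y": 0,"z": 0,"grip": 20}
  ]
}}

```text
t: 20.8
tool_pos: [0.4886, -0.119, 0.2017]
tcp_rot: [3.139, 0.004, 0.212]
ft_force: [-0.0, 0.7, -2.6]
width: 0.0294
```

Run:
```python
from h import *
st(); im=imaging.camera('wrist');T=imaging.camera_info('wrist'); np.savez('case.npz',im=im,T=T['T'],K=T['mtx'])
tips('wrist','case','power_head','photodetector'); rect('wrist','case',.034); rect('wrist','power_head',.084)
it=imaging.camera('top'); np.save('top1.npy',it)
for n,z in (('square_base',.012),('round_base',.012),('oblong_base',.012),('case',.034)): rect('top',n,z)
out=np.zeros((740,640,3),np.uint8); out[:400]=im; out[400:,:520]=cv2.resize(it[150:235,250:380],None,fx=4,fy=4); cv2.imwrite('pics/w9.png',cv2.resize(out,None,fx=.81,fy=.81))
```

```text
t 20.8 tcp [ 0.4886 -0.119   0.2017] rot [3.139 0.004 0.212] F [-0.   0.7 -2.6] w 0.0294 q6 -0.54
wrist case []
wrist power_head [([0.4714, -0.2488, 0.0066], 0.92)]
wrist photodetector [([0.7713, 0.0273, -0.0004], 0.95), ([0.6748, -0.065, -0.0035], 0.75), ([0.4865, -0.1185, 0.1631], 0.64)]
wrist case 0.85 c 437.6 -239.1 size 132.2 55.3 ang 86.8
wrist power_head 0.74 c 488.4 -240.0 size 15.6 26.9 ang 6.4
top square_base 0.9 c 581.6 11.2 size 60.6 60.7 ang 81.1
top round_base 0.76 c 593.2 79.6 size 56.7 54.1 ang 0.8
top oblong_base 0.9 c 645.4 34.8 size 68.5 48.3 ang 80.3
top case 0.71 c 419.5 -238.4 size 35.9 18.2 ang 76.7
```

View pics/w9.png

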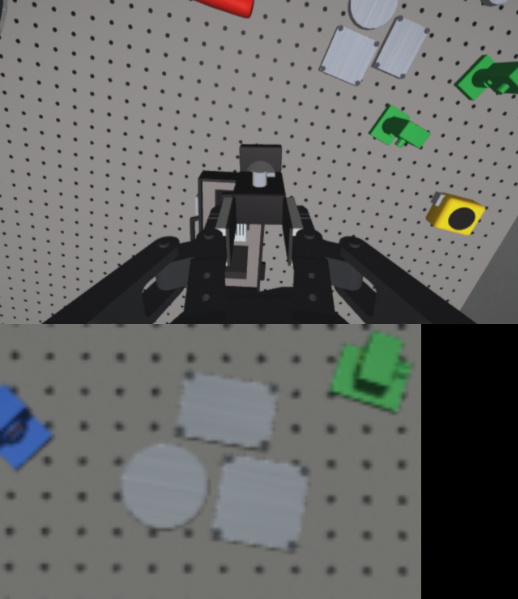

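The detector is held upright between the pads (px 260,200), and all three bases are free. The fits agree on an oblong base at (0.6465, 0.037), yaw -0.16. I'll measure the case in the first, unobstructed top picture.

Run:
```python
from h import *
im=cv2.imread('pics/top0.png'); x0,y0,x1,y1=405,210,535,295
c=im[y0:y1,x0:x1]; g=c.max(2)
# dark rim mask incl. interior: fill the largest dark contour
m=(g<45).astype(np.uint8); m=cv2.morphologyEx(m,cv2.MORPH_OPEN,np.ones((2,2)))
cs=sorted(cv2.findContours(m,cv2.RETR_CCOMP,2)[0],key=cv2.contourArea)[-6:]
for k in cs:
    for z in (.034,.024):
        P=back('top',k[:,0]+[x0,y0],z)[:,:2]*1000; (a,b),(w,h),t=cv2.minAreaRect(P.astype(np.float32)); print(z,round(cv2.contourArea(k)),np.round([a,b,w,h,t],1))
# overlay model
for cx,cy,yaw in((.478,-.295,.16),):
    ca,sa=np.cos(yaw),np.sin(yaw)
    def q(x,y,hx,hy,z): return [[cx+ca*(x+i*hx)-sa*(y+j*hy),cy+sa*(x+i*hx)+ca*(y+j*hy),z] for i,j in((1,1),(1,-1),(-1,-1),(-1,1))]
    S=6; big=cv2.resize(c,None,fx=S,fy=S,interpolation=2)
    for r,col in((q(0,0,.052,.106,.034),(0,0,255)),(q(0,-.05,.028,.035,.024),(0,255,255)),(q(0,.05,.028,.035,.024),(0,255,255))):
        cv2.polylines(big,[np.int32((proj('top',r)-[x0,y0]+.5)*S)],True,col,1)
    cv2.imwrite('pics/c1.png',big)
```

```text
0.034 48 [ 537.4 -344.6    9.    34.     8.7]
0.024 48 [ 538.1 -348.5    9.    34.4    8.7]
0.034 50 [ 420.4 -309.    21.5   46.2    5.2]
0.024 50 [ 419.9 -312.5   21.7   46.7    5.2]
0.034 63 [ 491.1 -397.1   99.    10.5    8.2]
0.024 63 [ 491.4 -401.6  100.    10.6    8.2]
0.034 118 [ 465.1 -221.4   53.2   22.8   10.1]
0.024 118 [ 465.1 -224.1   53.8   23.    10.1]
0.034 119 [ 460.4 -187.8   98.5    8.3    8.5]
0.024 119 [ 460.3 -190.2   99.5    8.3    8.5]
0.034 688 [ 483.5 -340.7   53.    65.9    8.7]
0.024 688 [ 483.6 -344.6   53.5   66.5    8.7]
```

View pics/c1.png

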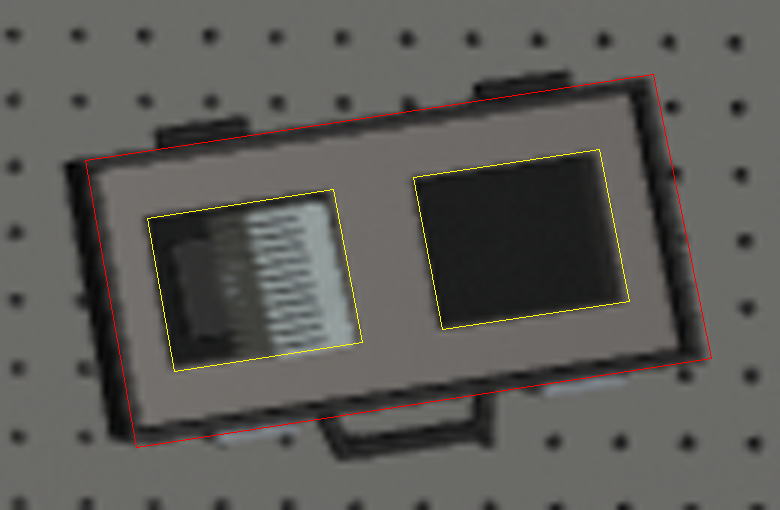

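The yellow model pocket matches the picture (free pocket about px 520,240). The fit gives the free pocket at (0.4836, -0.3446), yaw 0.152, with the power head at (0.468, -0.246).

Emit:
{"op": "play_rows", "data": {
  "moves": [
    {"wx": 0,"wy": 0,"wz": 0.57,"x": 0,"y": 0,"z": 0,"grip": 20},
    {"wx": 0,"wy": 0,"wz": 0,"x": -0.1,"y": 0.5,"z": 0,"grip": 20},
    {"wx": 0,"wy": 0,"wz": 0,"x": -0.15,"y": 0.8,"z": 0,"grip": 20},
    {"wx": 0,"wy": 0,"wz": 0,"x": -0.15,"y": 0.8,"z": 0,"grip": 20},
    {"wx": 0,"wy": 0,"wz": 0,"x": -0.15,"y": 0.8,"z": 0,"grip": 20}
  ]
}}

```text
t: 21.85
tool_pos: [0.484, -0.2671, 0.2025]
tcp_rot: [3.139, 0.003, 0.158]
ft_force: [1.3, 0.3, -1.4]
width: 0.029
```

Emit:
{"op": "play_rows", "data": {
  "moves": [
    {"wx": 0,"wy": 0,"wz": 0,"x": -0.15,"y": 0.8,"z": 0,"grip": 20},
    {"wx": 0,"wy": 0,"wz": 0,"x": 0,"y": 0.4,"z": 0,"grip": 20},
    {"wx": 0,"wy": 0,"wz": 0,"x": 0,"y": 0,"z": 0,"grip": 20},
    {"wx": 0,"wy": 0,"wz": 0,"x": 0,"y": 0,"z": 0,"grip": 20}
  ]
}}

```text
t: 22.25
tool_pos: [0.4847, -0.3345, 0.202]
tcp_rot: [3.139, 0.003, 0.152]
ft_force: [-0.5, 0.5, -1.8]
width: 0.0296
```

Run:
```python
from h import *
st();imaging.camera('wrist');tips('wrist','photodetector'); go([.4836,-.345,.055],.152)
```

```text
t 22.25 tcp [ 0.4847 -0.3345  0.202 ] rot [3.139e+00 3.000e-03 1.520e-01] F [-0.5  0.5 -1.8] w 0.0296 q6 -0.83
wrist photodetector [([0.486, -0.3354, 0.1628], 0.85)]
turn [0.03 0.03 0.01] shift now [-0.05  0.21  2.94] after turn [-0.06  0.22  2.94]
```

Emit:
{"op": "play_rows", "data": {
  "moves": [
    {"wx": 0,"wy": 0,"wz": 0,"x": -0.06,"y": 0.22,"z": 0.4,"grip": 20},
    {"wx": 0,"wy": 0,"wz": 0,"x": 0,"y": 0,"z": 0.6,"grip": 20},
    {"wx": 0,"wy": 0,"wz": 0,"x": 0,"y": 0,"z": 0.6,"grip": 20},
    {"wx": 0,"wy": 0,"wz": 0,"x": 0,"y": 0,"z": 0.4,"grip": 20},
    {"wx": 0,"wy": 0,"wz": 0,"x": 0,"y": 0,"z": 0.1,"grip": 20}
  ]
}}

```text
t: 22.85
tool_pos: [0.4856, -0.3415, 0.0967]
tcp_rot: [3.135, -0.001, 0.159]
ft_force: [0.6, 0.5, -2.1]
width: 0.0293
```

Run:
```python
from h import *
st(); go([.4836,-.345,.055],.152)
```

```text
t 22.85 tcp [ 0.4856 -0.3415  0.0967] rot [ 3.135e+00 -1.000e-03  1.590e-01] F [ 0.6  0.5 -2.1] w 0.0293 q6 -0.85
turn [ 0.06 -0.01  0.07] shift now [-0.05  0.06  0.83] after turn [-0.05  0.06  0.83]
```

Emit:
{"op": "play_rows", "data": {
  "moves": [
    {"wx": 0.06,"wy": 0,"wz": 0.07,"x": -0.05,"y": 0.06,"z": 0.3,"grip": 20},
    {"wx": 0,"wy": 0,"wz": 0,"x": 0,"y": 0,"z": 0.3,"grip": 20},
    {"wx": 0,"wy": 0,"wz": 0,"x": 0,"y": 0,"z": 0.2,"grip": 20},
    {"wx": 0,"wy": 0,"wz": 0,"x": 0,"y": 0,"z": 0.02,"grip": 20}
  ]
}}

```text
t: 23.25
tool_pos: [0.4845, -0.3444, 0.0543]
tcp_rot: [3.141, -0.002, 0.153]
ft_force: [0.5, 0.4, -1.2]
width: 0.0296
```

Emit:
{"op": "play_rows", "data": {
  "moves": [
    {"wx": 0,"wy": 0,"wz": 0,"x": 0,"y": 0,"z": 0.05,"grip": 20}
  ]
}}

```text
t: 23.35
tool_pos: [0.4848, -0.3445, 0.052]
tcp_rot: [3.14, -0.002, 0.153]
ft_force: [0.1, 0.1, -1.7]
width: 0.0296
```

Emit:
{"op": "play_rows", "data": {
  "moves": [
    {"wx": 0,"wy": 0,"wz": 0,"x": 0,"y": 0,"z": 0.04,"grip": 20}
  ]
}}

```text
t: 23.45
tool_pos: [0.485, -0.3447, 0.0501]
tcp_rot: [3.14, -0.003, 0.153]
ft_force: [-0.2, 0.5, -1.1]
width: 0.0294
```

Emit:
{"op": "play_rows", "data": {
  "moves": [
    {"wx": 0,"wy": 0,"wz": 0,"x": 0,"y": 0,"z": 0.04,"grip": 20}
  ]
}}

```text
t: 23.55
tool_pos: [0.4852, -0.3449, 0.0484]
tcp_rot: [3.139, -0.003, 0.153]
ft_force: [-0.1, 0.0, -1.4]
width: 0.0295
```

Emit:
{"op": "play_rows", "data": {
  "moves": [
    {"wx": 0,"wy": 0,"wz": 0,"x": 0,"y": 0,"z": 0.04,"grip": 20}
  ]
}}

```text
t: 23.65
tool_pos: [0.4857, -0.3452, 0.0469]
tcp_rot: [3.139, -0.004, 0.153]
ft_force: [-0.5, 2.3, 12.7]
width: 0.0289
```

Emit:
{"op": "play_rows", "data": {
  "moves": [
    {"wx": 0,"wy": 0,"wz": 0,"x": 0,"y": 0,"z": 0.03,"grip": 20}
  ]
}}

```text
t: 23.75
tool_pos: [0.4865, -0.3455, 0.0467]
tcp_rot: [3.137, -0.006, 0.153]
ft_force: [-1.8, 5.0, 16.9]
width: 0.0293
```

Emit:
{"op": "play_rows", "data": {
  "moves": [
    {"wx": 0,"wy": 0,"wz": 0,"x": 0,"y": 0,"z": 0,"grip": 60},
    {"wx": 0,"wy": 0,"wz": 0,"x": 0,"y": 0,"z": 0,"grip": 75},
    {"wx": 0,"wy": 0,"wz": 0,"x": 0,"y": 0,"z": 0,"grip": 75},
    {"wx": 0,"wy": 0,"wz": 0,"x": 0,"y": 0,"z": -0.3,"grip": 75},
    {"wx": 0,"wy": 0,"wz": 0,"x": 0,"y": 0,"z": -0.6,"grip": 80}
  ]
}}

```text
t: 24.25
tool_pos: [0.4852, -0.3446, 0.0915]
tcp_rot: [3.14, -0.003, 0.153]
ft_force: [-0.5, -0.0, -0.1]
width: 0.0683
```

Emit:
{"op": "play_rows", "data": {
  "moves": [
    {"wx": 0,"wy": 0,"wz": 0,"x": 0,"y": 0,"z": -0.8,"grip": 100},
    {"wx": 0,"wy": 0,"wz": 0,"x": 0,"y": 0,"z": -0.5,"grip": 100},
    {"wx": 0,"wy": 0,"wz": 0,"x": 0,"y": -0.7,"z": -0.2,"grip": 100},
    {"wx": 0,"wy": 0,"wz": 0,"x": 0,"y": -0.8,"z": 0,"grip": 100},
    {"wx": 0,"wy": 0,"wz": 0,"x": 0,"y": 0,"z": 0,"grip": 100}
  ]
}}

```text
t: 24.75
tool_pos: [0.4745, -0.2702, 0.1787]
tcp_rot: [3.133, -0.011, 0.151]
ft_force: [-0.2, -1.1, -0.2]
width: 0.0851
```

Emit:
{"op": "play_rows", "data": {
  "moves": [
    {"wx": 0,"wy": 0,"wz": 0,"x": 0,"y": 0,"z": 0,"grip": 100}
  ]
}}

```text
t: 24.85
tool_pos: [0.4749, -0.27, 0.1802]
tcp_rot: [3.131, -0.012, 0.152]
ft_force: [-0.1, 0.6, -0.2]
width: 0.0853
```

Run:
```python
from h import *
st(); im=imaging.camera('wrist'); im2=imaging.camera('scene')
tips('wrist','power_head','photodetector'); tips('scene','power_head','photodetector')
c=np.array([.4684,-.2458,.084]); a=.152
ax=np.array([np.cos(a),np.sin(a),0]);ay=np.array([-np.sin(a),np.cos(a),0])
P=[c+sx*.025*ax+sy*.014*ay for sx,sy in((1,1),(1,-1),(-1,-1),(-1,1))]
cv2.polylines(im,[np.int32(np.round(proj('wrist',P)))],True,(0,0,255),1)
out=np.zeros((700,440,3),np.uint8); out[:400]=im[:,100:540]; out[400:]=cv2.resize(im2[130:230,110:257],(440,300)); cv2.imwrite('pics/w10.png',cv2.resize(out,None,fx=.85,fy=.85))
go([.4684,-.2458,.047],.152)
```

```text
t 24.85 tcp [ 0.4749 -0.27    0.1802] rot [ 3.131 -0.012  0.152] F [-0.1  0.6 -0.2] w 0.0853 q6 -0.75
wrist power_head [([0.471, -0.2465, 0.0068], 0.72)]
wrist photodetector [([0.4864, -0.3466, 0.0092], 0.63)]
scene power_head [([0.4686, -0.2437, 0.0073], 0.59), ([0.4804, -0.2921, 0.0005], 0.28)]
scene photodetector [([0.4862, -0.3436, 0.0129], 0.97), ([0.7721, 0.0189, 0.0016], 0.94), ([0.6308, 0.1889, -0.0015], 0.88)]
turn [ 0.08 -0.1  -0.02] shift now [-0.07 -0.53  2.62] after turn [-0.05 -0.51  2.63]
```

View pics/w10.png

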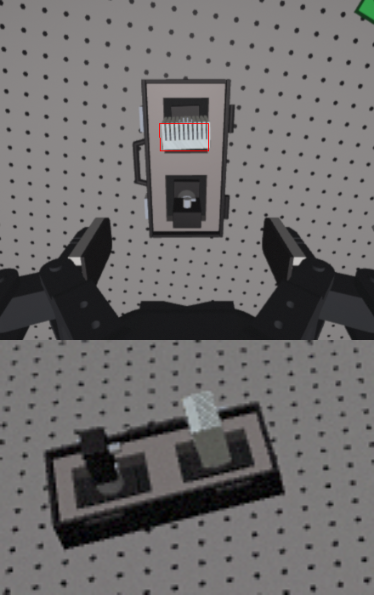

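The detector stands in its pocket (px 187,195), and the red prediction fits the power head's top (185,138). I'll descend on the power head.

Emit:
{"op": "play_rows", "data": {
  "moves": [
    {"wx": 0.08,"wy": -0.1,"wz": 0,"x": -0.05,"y": -0.3,"z": 0.4,"grip": 100},
    {"wx": 0,"wy": 0,"wz": 0,"x": 0,"y": -0.2,"z": 0.6,"grip": 100},
    {"wx": 0,"wy": 0,"wz": 0,"x": 0,"y": 0,"z": 0.4,"grip": 100},
    {"wx": 0,"wy": 0,"wz": 0,"x": 0,"y": 0,"z": 0.1,"grip": 100}
  ]
}}

```text
t: 25.55
tool_pos: [0.4689, -0.2479, 0.1013]
tcp_rot: [3.14, -0.001, 0.148]
ft_force: [-0.6, -0.2, -0.2]
width: 0.0851
```

Run:
```python
from h import *
st(); go([.469,-.246,.047],.152)
```

```text
t 25.55 tcp [ 0.4689 -0.2479  0.1013] rot [ 3.14e+00 -1.00e-03  1.48e-01] F [-0.6 -0.2 -0.2] w 0.0851 q6 -0.72
turn [ 0.01 -0.01 -0.04] shift now [ 0.01 -0.04  1.09] after turn [ 0.01 -0.04  1.09]
```

Emit:
{"op": "play_rows", "data": {
  "moves": [
    {"wx": 0,"wy": 0,"wz": -0.04,"x": 0,"y": -0.04,"z": 0.4,"grip": 100},
    {"wx": 0,"wy": 0,"wz": 0,"x": 0,"y": 0,"z": 0.4,"grip": 100},
    {"wx": 0,"wy": 0,"wz": 0,"x": 0,"y": 0,"z": 0.2,"grip": 100},
    {"wx": 0,"wy": 0,"wz": 0,"x": 0,"y": 0,"z": 0,"grip": 90},
    {"wx": 0,"wy": 0,"wz": 0,"x": 0,"y": 0,"z": 0,"grip": 70}
  ]
}}

```text
t: 26.05
tool_pos: [0.4698, -0.2483, 0.0512]
tcp_rot: [3.139, -0.001, 0.15]
ft_force: [0.7, 0.2, 0.4]
width: 0.0643
```

Emit:
{"op": "play_rows", "data": {
  "moves": [
    {"wx": 0,"wy": 0,"wz": 0,"x": 0,"y": 0,"z": 0,"grip": 60},
    {"wx": 0,"wy": 0,"wz": 0,"x": 0,"y": 0,"z": 0,"grip": 40},
    {"wx": 0,"wy": 0,"wz": 0,"x": 0,"y": 0,"z": 0,"grip": 40},
    {"wx": 0,"wy": 0,"wz": 0,"x": 0,"y": 0,"z": 0,"grip": 40}
  ]
}}

```text
t: 26.45
tool_pos: [0.4711, -0.2493, 0.0539]
tcp_rot: [3.137, -0.005, 0.15]
ft_force: [-0.1, 0.2, 0.6]
width: 0.0341
```

Emit:
{"op": "play_rows", "data": {
  "moves": [
    {"wx": 0,"wy": 0,"wz": 0,"x": 0,"y": 0,"z": -0.4,"grip": 40},
    {"wx": 0,"wy": 0,"wz": 0,"x": 0,"y": 0,"z": -0.6,"grip": 40},
    {"wx": 0,"wy": 0,"wz": 0,"x": 0,"y": 0,"z": -0.7,"grip": 40},
    {"wx": 0,"wy": 0,"wz": 0,"x": 0,"y": 0,"z": -0.7,"grip": 40},
    {"wx": 0,"wy": 0,"wz": 0,"x": 0,"y": 0,"z": -0.2,"grip": 40}
  ]
}}

```text
t: 26.95
tool_pos: [0.4695, -0.248, 0.1876]
tcp_rot: [3.139, -0.002, 0.15]
ft_force: [0.2, 0.2, 0.1]
width: 0.0341
```

The fingers closed to 34 mm with no weight, so they missed. I'll look.

Run:
```python
from h import *
st(); im=imaging.camera('wrist'); tips('wrist','power_head','photodetector'); im2=imaging.camera('scene'); tips('scene','power_head')
out=np.zeros((700,440,3),np.uint8); out[:400]=im[:,100:540]; out[400:]=cv2.resize(im2[130:230,110:257],(440,300)); cv2.imwrite('pics/w11.png',cv2.resize(out,None,fx=.85,fy=.85))
```

```text
t 26.95 tcp [ 0.4695 -0.248   0.1876] rot [ 3.139e+00 -2.000e-03  1.500e-01] F [0.2 0.2 0.1] w 0.0341 q6 -0.72
wrist power_head [([0.4724, -0.2449, 0.0065], 0.58)]
wrist photodetector [([0.6759, -0.0629, -0.0038], 0.69), ([0.4892, -0.3462, 0.0057], 0.57)]
scene power_head [([0.4681, -0.2434, 0.0071], 0.77)]
```

View pics/w11.png

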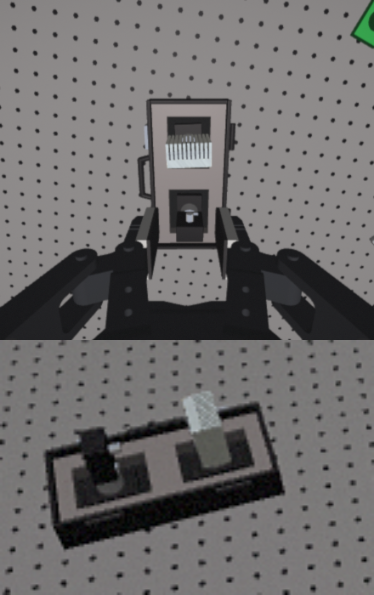

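Nothing has moved: the head still stands at px (188,150) and the detector at (189,215). I'll cross-check the head's position from several cameras before retrying.

Run:
```python
from h import *
im=imaging.camera('wrist')
print([(np.round(d['point'],3),d['p']) for d in imaging.look_for('wrist','power_head')])
imaging.camera('scene');print([(np.round(d['point'],3),d['p']) for d in imaging.look_for('scene','power_head')])
imaging.camera('top');print([(np.round(d['point'],3),d['p']) for d in imaging.look_for('top','power_head')]); tips('top','power_head')
# white top/fins in the wrist picture: extent, rows
g=im[:,100:540].min(2); m=((g>150)).astype(np.uint8); m[:150]=0;m[:,:130]=0;m[215:]=0
m[:,280:]=0
n,l,s,c=cv2.connectedComponentsWithStats(m); k=1+np.argmax(s[1:,4]); print(s[k],c[k])
x,y,w,h,_=s[k]
for z in(.084,.034): print(z,np.round(back('wrist',[[x+100,y],[x+100+w,y],[x+100,y+h],[x+100+w,y+h]],z),3).tolist())
go([.469,-.2455,.1],.152); print(imaging.camera_info('wrist')['T'][:3,3])
```

```text
[(array([ 0.469, -0.24 ,  0.082]), 0.87)]
[(array([ 0.484, -0.243,  0.064]), 0.96)]
[(array([ 0.469, -0.234,  0.082]), 0.68)]
top power_head [([0.4699, -0.2434, 0.0094], 0.69)]
[ 196  171   57   31 1225] [224.62285714 187.6       ]
0.084 [[0.444, -0.234, 0.084], [0.495, -0.227, 0.084], [0.448, -0.264, 0.084], [0.5, -0.256, 0.084]]
0.034 [[0.442, -0.246, 0.034], [0.502, -0.237, 0.034], [0.446, -0.281, 0.034], [0.508, -0.271, 0.034]]
turn [-0.01  0.02 -0.02] shift now [ 0.03 -0.03  1.67] after turn [ 0.02 -0.03  1.67]
[ 0.45648595 -0.16932252  0.35650174]
```

Emit:
{"op": "play_rows", "data": {
  "moves": [
    {"wx": 0,"wy": 0,"wz": 0,"x": 0.03,"y": -0.05,"z": 0.2,"grip": 100},
    {"wx": 0,"wy": 0,"wz": 0,"x": 0,"y": 0,"z": 0.2,"grip": 100},
    {"wx": 0,"wy": 0,"wz": 0,"x": 0,"y": 0,"z": 0.4,"grip": 100},
    {"wx": 0,"wy": 0,"wz": 0,"x": 0,"y": 0,"z": 0.5,"grip": 100},
    {"wx": 0,"wy": 0,"wz": 0,"x": 0,"y": 0,"z": 0.3,"grip": 100}
  ]
}}

```text
t: 28.05
tool_pos: [0.4696, -0.2442, 0.0994]
tcp_rot: [3.141, 0.001, 0.15]
ft_force: [-0.2, 0.4, -0.1]
width: 0.085
```

Emit:
{"op": "play_rows", "data": {
  "moves": [
    {"wx": 0,"wy": 0,"wz": 0,"x": 0,"y": 0,"z": 0.4,"grip": 100},
    {"wx": 0,"wy": 0,"wz": 0,"x": 0,"y": 0,"z": 0.4,"grip": 100},
    {"wx": 0,"wy": 0,"wz": 0,"x": 0,"y": 0,"z": 0.2,"grip": 100},
    {"wx": 0,"wy": 0,"wz": 0,"x": 0,"y": 0,"z": 0,"grip": 100}
  ]
}}

```text
t: 28.45
tool_pos: [0.4673, -0.2425, 0.0425]
tcp_rot: [-3.138, 0.005, 0.151]
ft_force: [-0.1, -0.7, 0.9]
width: 0.0854
```

Run:
```python
from h import *
st(); imaging.camera('wrist'); tips('wrist','power_head'); go([.4705,-.2455,.046],.152)
```

```text
t 28.45 tcp [ 0.4673 -0.2425  0.0425] rot [-3.138  0.005  0.151] F [-0.1 -0.7  0.9] w 0.0854 q6 -0.72
wrist power_head [([0.4684, -0.2476, 0.0061], 0.77)]
turn [-0.02  0.03 -0.01] shift now [ 0.04  0.06 -0.04] after turn [ 0.04  0.06 -0.04]
```

Emit:
{"op": "play_rows", "data": {
  "moves": [
    {"wx": 0,"wy": 0,"wz": 0,"x": 0.04,"y": 0.05,"z": -0.06,"grip": 75},
    {"wx": 0,"wy": 0,"wz": 0,"x": 0,"y": 0,"z": 0,"grip": 60}
  ]
}}

```text
t: 28.75
tool_pos: [0.4715, -0.2459, 0.0489]
tcp_rot: [-3.141, 0.002, 0.151]
ft_force: [-0.2, 0.5, 0.9]
width: 0.0591
```

Emit:
{"op": "play_rows", "data": {
  "moves": [
    {"wx": 0,"wy": 0,"wz": 0,"x": 0,"y": 0,"z": 0,"grip": 45}
  ]
}}

```text
t: 28.85
tool_pos: [0.4722, -0.2464, 0.0501]
tcp_rot: [3.141, 0.0, 0.151]
ft_force: [3.9, 6.8, 34.9]
width: 0.0439
```

Emit:
{"op": "play_rows", "data": {
  "moves": [
    {"wx": 0,"wy": 0,"wz": 0,"x": 0,"y": 0,"z": 0,"grip": 45},
    {"wx": 0,"wy": 0,"wz": 0,"x": 0,"y": 0,"z": 0,"grip": 45}
  ]
}}

```text
t: 29.05
tool_pos: [0.4723, -0.247, 0.0529]
tcp_rot: [3.139, -0.0, 0.151]
ft_force: [1.7, 0.4, 0.4]
width: 0.0387
```

Run:
```python
from h import *
st(); im=imaging.camera('wrist'); tips('wrist','power_head');im2=imaging.camera('scene'); tips('scene','power_head')
out=np.zeros((720,440,3),np.uint8); out[:300]=im[100:,100:540]; out[300:]=cv2.resize(im2[100:240,110:257],(440,420)); cv2.imwrite('pics/w12.png',cv2.resize(out,None,fx=.83,fy=.83))
```

```text
t 29.05 tcp [ 0.4723 -0.247   0.0529] rot [ 3.139 -0.     0.151] F [1.7 0.4 0.4] w 0.0387 q6 -0.72
wrist power_head [([0.4704, -0.248, 0.0071], 0.91)]
scene power_head [([0.4696, -0.246, 0.0073], 0.84)]
```

View pics/w12.png

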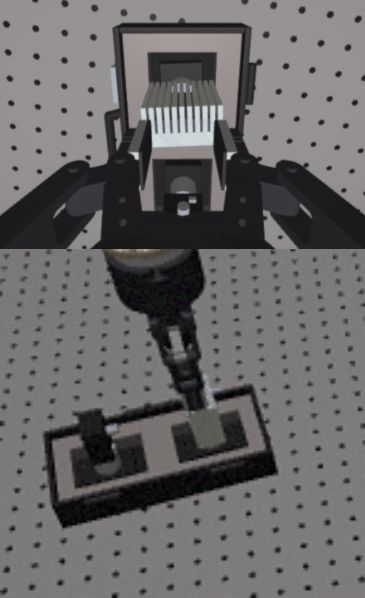

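The picture shows the pads at the block's -y edge (px 147,155 and 220,155), with the block apparently behind them. I'll test whether anything is between the pads by closing further.

Emit:
{"op": "play_rows", "data": {
  "moves": [
    {"wx": 0,"wy": 0,"wz": 0,"x": 0,"y": 0,"z": 0,"grip": 35},
    {"wx": 0,"wy": 0,"wz": 0,"x": 0,"y": 0,"z": 0,"grip": 35}
  ]
}}

```text
t: 29.45
tool_pos: [0.4727, -0.2469, 0.0522]
tcp_rot: [3.139, -0.001, 0.151]
ft_force: [0.5, 0.6, 0.2]
width: 0.0301
```

Run:
```python
from h import *
s=st(); print(s['wrist_torque']); im=imaging.camera('wrist'); tips('wrist','power_head')
# project model corners of the block and pad positions
c=np.array([.4715,-.2455,0]); a=.152
ax=np.array([np.cos(a),np.sin(a),0]);ay=np.array([-np.sin(a),np.cos(a),0])
for z in(.084,.034):
    print(z,np.round(proj('wrist',[c+[0,0,z]+sx*.025*ax+sy*.014*ay for sx,sy in((1,1),(1,-1),(-1,-1),(-1,1))])).tolist())
t=s['tool_pos']
print('pads tip/grasp',np.round(proj('wrist',[t+sx*.017*ax+sy*.011*ay+[0,0,h] for h in (0,.019,.038) for sx in(-1,1) for sy in(1,-1)])).tolist())
g=im.min(2); m=((g>140)).astype(np.uint8); m[:,:200]=0;m[:,420:]=0;m[310:]=0;m[:170]=0
n,l,st_,cc=cv2.connectedComponentsWithStats(m); k=1+np.argmax(st_[1:,4]); print('white',st_[k])
```

```text
t 29.45 tcp [ 0.4727 -0.2469  0.0522] rot [ 3.139e+00 -1.000e-03  1.510e-01] F [0.5 0.6 0.2] w 0.0301 q6 -0.72
[-0.01951239  0.01777979  0.0315215 ]
wrist power_head [([0.4709, -0.2518, 0.0062], 0.8)]
0.084 [[369.0, 232.0], [366.0, 281.0], [271.0, 281.0], [268.0, 232.0]]
0.034 [[357.0, 200.0], [356.0, 239.0], [282.0, 239.0], [280.0, 200.0]]
pads tip/grasp [[292.0, 217.0], [293.0, 250.0], [349.0, 217.0], [348.0, 250.0], [289.0, 230.0], [290.0, 266.0], [352.0, 230.0], [351.0, 266.0], [286.0, 246.0], [287.0, 286.0], [356.0, 246.0], [354.0, 285.0]]
white [ 200  170   42  129 3762]
```

The fingers close freely, so the tips are either above the block or beside it. I'll find out with a gentle touch: rise, then come down with closed fingers onto the block's top.

Emit:
{"op": "play_rows", "data": {
  "moves": [
    {"wx": 0,"wy": 0,"wz": 0,"x": 0,"y": 0,"z": -0.3,"grip": 35},
    {"wx": 0,"wy": 0,"wz": 0,"x": 0,"y": 0,"z": -0.6,"grip": 35},
    {"wx": 0,"wy": 0,"wz": 0,"x": -0.02,"y": -0.02,"z": -0.3,"grip": 35},
    {"wx": 0,"wy": 0,"wz": 0,"x": 0,"y": 0,"z": 0,"grip": 35}
  ]
}}

```text
t: 29.95
tool_pos: [0.4704, -0.2453, 0.1126]
tcp_rot: [-3.141, 0.002, 0.151]
ft_force: [-0.2, 0.4, 0.0]
width: 0.0298
```

Run:
```python
from h import *
st(); im=imaging.camera('wrist'); tips('wrist','power_head'); go([.471,-.2455,.09],.152)
np.save('pad.npy',im)
g=im.min(2).astype(int)
for r in range(225,335,10): print(r,' '.join('%3d'%v for v in g[r,250:390:6]))
```

```text
t 29.95 tcp [ 0.4704 -0.2453  0.1126] rot [-3.141e+00  2.000e-03  1.510e-01] F [-0.2  0.4  0. ] w 0.0298 q6 -0.72
wrist power_head [([0.4696, -0.2461, 0.0011], 0.72)]
turn [-0.02  0.04 -0.01] shift now [0.03 0.02 0.42] after turn [0.02 0.01 0.42]
225  49 129 139  40 140 140 147 206 204 196 197 200 201 203 201 203 207 200 140 139 138  54 145 144
235  42  68 144  46 138 138 139 139 139 138 139 138 139 139 139 139 138 139 138 138 138  54 118 144
245  43  40 144  57 137  79  50 137 137 137 138 137 137 137 137 138 138  28  79 121 133  52 144 144
255  65  34 129  27  79  79  26 125 119 118 119 118 118 118 118 118 118  24  80  80  28  38 144 144
265 137  55  36  35  79  78  23  91  40  37  48  47  47  47  47  37  40  24  53  79  53  35  85 144
275 144  27  27  79  80  31  23 119  40  36  47  54  74  53  46  36  39  21  23  80  80  26  26 144
285  32  26  26  27 204  62  23 129  40  37  71  81  88  82  63  41  39  21  57 204  33  27  26  28
295  27  39  26  27  27  62  21 131  38  26  21  34  83 110 113  22  41  29  58  25  27  29  39  27
305  28  26  27  27  28  61  37 132  40  23  22  53 167  78  19  20  41  92  61  26  27  26  27  27
315  27  26  27  27  26  57 120 133  58  21  21  20  21  21  22  20  58 133  60  25  26  27  28  27
325  27  27  26  27  27 102 132 132 132  43  43  43  42  42  41  43 132 132  60  26  27  27  26  24
```

Emit:
{"op": "play_rows", "data": {
  "moves": [
    {"wx": 0,"wy": 0,"wz": 0,"x": 0.02,"y": 0,"z": 0.2,"grip": 35},
    {"wx": 0,"wy": 0,"wz": 0,"x": 0,"y": 0,"z": 0.2,"grip": 35}
  ]
}}

```text
t: 30.25
tool_pos: [0.4705, -0.2447, 0.0888]
tcp_rot: [-3.139, 0.004, 0.151]
ft_force: [0.4, -0.9, -0.4]
width: 0.0296
```

Emit:
{"op": "play_rows", "data": {
  "moves": [
    {"wx": 0,"wy": 0,"wz": 0,"x": 0,"y": 0,"z": 0.08,"grip": 35},
    {"wx": 0,"wy": 0,"wz": 0,"x": 0,"y": 0,"z": 0.06,"grip": 35}
  ]
}}

```text
t: 30.45
tool_pos: [0.4691, -0.2438, 0.0782]
tcp_rot: [-3.136, 0.008, 0.151]
ft_force: [0.4, -0.0, 0.4]
width: 0.0301
```

Emit:
{"op": "play_rows", "data": {
  "moves": [
    {"wx": 0,"wy": 0,"wz": 0,"x": 0,"y": 0,"z": 0.06,"grip": 35}
  ]
}}

```text
t: 30.55
tool_pos: [0.4688, -0.2436, 0.0743]
tcp_rot: [-3.136, 0.009, 0.151]
ft_force: [0.3, 0.0, -0.6]
width: 0.03
```

Emit:
{"op": "play_rows", "data": {
  "moves": [
    {"wx": 0,"wy": 0,"wz": 0,"x": 0,"y": 0,"z": 0.05,"grip": 35}
  ]
}}

```text
t: 30.65
tool_pos: [0.4687, -0.2436, 0.0714]
tcp_rot: [-3.135, 0.009, 0.151]
ft_force: [-0.1, 0.0, -0.0]
width: 0.0301
```

Emit:
{"op": "play_rows", "data": {
  "moves": [
    {"wx": 0,"wy": 0,"wz": 0,"x": 0,"y": 0,"z": 0.06,"grip": 35}
  ]
}}

```text
t: 30.75
tool_pos: [0.4688, -0.2436, 0.0682]
tcp_rot: [-3.135, 0.009, 0.151]
ft_force: [1.0, 0.5, -1.1]
width: 0.0297
```

Emit:
{"op": "play_rows", "data": {
  "moves": [
    {"wx": 0,"wy": 0,"wz": 0,"x": 0,"y": 0,"z": 0.06,"grip": 35}
  ]
}}

```text
t: 30.85
tool_pos: [0.4688, -0.2436, 0.065]
tcp_rot: [-3.136, 0.009, 0.151]
ft_force: [0.6, -0.5, -0.0]
width: 0.0299
```

Emit:
{"op": "play_rows", "data": {
  "moves": [
    {"wx": 0,"wy": 0,"wz": 0,"x": 0,"y": 0,"z": 0.06,"grip": 35}
  ]
}}

```text
t: 30.95
tool_pos: [0.4689, -0.2437, 0.0619]
tcp_rot: [-3.136, 0.008, 0.151]
ft_force: [1.0, -0.3, 0.2]
width: 0.0297
```

Emit:
{"op": "play_rows", "data": {
  "moves": [
    {"wx": 0,"wy": 0,"wz": 0,"x": 0,"y": 0,"z": 0.06,"grip": 35}
  ]
}}

```text
t: 31.05
tool_pos: [0.4689, -0.2437, 0.0588]
tcp_rot: [-3.136, 0.008, 0.151]
ft_force: [-0.4, 0.2, 0.4]
width: 0.03
```

Emit:
{"op": "play_rows", "data": {
  "moves": [
    {"wx": 0,"wy": 0,"wz": 0,"x": 0,"y": 0,"z": 0.05,"grip": 35}
  ]
}}

```text
t: 31.15
tool_pos: [0.4689, -0.2437, 0.056]
tcp_rot: [-3.136, 0.008, 0.151]
ft_force: [-0.5, -0.1, 0.2]
width: 0.03
```

Emit:
{"op": "play_rows", "data": {
  "moves": [
    {"wx": 0,"wy": 0,"wz": 0,"x": 0,"y": 0,"z": 0.05,"grip": 35}
  ]
}}

```text
t: 31.25
tool_pos: [0.4689, -0.2437, 0.0533]
tcp_rot: [-3.136, 0.008, 0.151]
ft_force: [-0.8, -0.5, 0.1]
width: 0.0301
```

Run:
```python
from h import *
st(); imaging.camera('wrist'); tips('wrist','power_head'); imaging.camera('scene'); tips('scene','power_head'); go([.471,-.2455,.05],.152)
```

```text
t 31.25 tcp [ 0.4689 -0.2437  0.0533] rot [-3.136  0.008  0.151] F [-0.8 -0.5  0.1] w 0.0301 q6 -0.72
wrist power_head [([0.4705, -0.2499, 0.0054], 0.68)]
scene power_head [([0.468, -0.2449, 0.0055], 0.57)]
turn [-0.05  0.08 -0.01] shift now [0.04 0.04 0.07] after turn [0.04 0.04 0.07]
```

Emit:
{"op": "play_rows", "data": {
  "moves": [
    {"wx": 0,"wy": 0,"wz": 0,"x": 0,"y": 0,"z": 0.05,"grip": 35}
  ]
}}

```text
t: 31.55
tool_pos: [0.4696, -0.2441, 0.0519]
tcp_rot: [-3.137, 0.007, 0.151]
ft_force: [-7.4, 6.6, 44.9]
width: 0.03
```

Emit:
{"op": "play_rows", "data": {
  "moves": [
    {"wx": 0,"wy": 0,"wz": 0,"x": 0,"y": 0,"z": 0.04,"grip": 35}
  ]
}}

```text
t: 31.65
tool_pos: [0.47, -0.2443, 0.052]
tcp_rot: [-3.138, 0.006, 0.151]
ft_force: [-12.7, 7.6, 43.7]
width: 0.0297
```

Emit:
{"op": "play_rows", "data": {
  "moves": [
    {"wx": 0,"wy": 0,"wz": 0,"x": 0,"y": 0,"z": 0.04,"grip": 35}
  ]
}}

```text
t: 31.75
tool_pos: [0.4701, -0.2443, 0.0521]
tcp_rot: [-3.138, 0.006, 0.151]
ft_force: [-11.5, 7.5, 30.5]
width: 0.0298
```

Contact comes at TCP z = 0.052 on a block top at 0.084, so the finger tips end about 32 mm above the reported TCP. Earlier grips were only at the tips. I'll go 25 mm deeper from now on.

Emit:
{"op": "play_rows", "data": {
  "moves": [
    {"wx": 0,"wy": 0,"wz": 0,"x": 0,"y": 0,"z": -0.3,"grip": 35},
    {"wx": -0.04,"wy": 0.06,"wz": 0,"x": 0.02,"y": 0.02,"z": -0.4,"grip": 100},
    {"wx": 0,"wy": 0,"wz": 0,"x": 0,"y": 0,"z": 0,"grip": 100},
    {"wx": 0,"wy": 0,"wz": 0,"x": 0,"y": 0,"z": 0,"grip": 100},
    {"wx": 0,"wy": 0,"wz": 0,"x": 0,"y": 0,"z": 0,"grip": 100}
  ]
}}

```text
t: 32.25
tool_pos: [0.4713, -0.2451, 0.088]
tcp_rot: [3.141, -0.001, 0.151]
ft_force: [-0.1, -0.1, 0.3]
width: 0.0848
```

Run:
```python
from h import *
st(); go([.471,-.2455,.025],.152)
```

```text
t 32.25 tcp [ 0.4713 -0.2451  0.088 ] rot [ 3.141e+00 -1.000e-03  1.510e-01] F [-0.1 -0.1  0.3] w 0.0848 q6 -0.72
turn [ 0.01 -0.01 -0.01] shift now [-0.01  0.01  1.26] after turn [-0.01  0.01  1.26]
```

Emit:
{"op": "play_rows", "data": {
  "moves": [
    {"wx": 0,"wy": 0,"wz": 0,"x": 0,"y": 0,"z": 0.3,"grip": 100},
    {"wx": 0,"wy": 0,"wz": 0,"x": 0,"y": 0,"z": 0.4,"grip": 100},
    {"wx": 0,"wy": 0,"wz": 0,"x": 0,"y": 0,"z": 0.3,"grip": 100},
    {"wx": 0,"wy": 0,"wz": 0,"x": 0,"y": 0,"z": 0.15,"grip": 100},
    {"wx": 0,"wy": 0,"wz": 0,"x": 0,"y": 0,"z": 0,"grip": 100}
  ]
}}

```text
t: 32.75
tool_pos: [0.4699, -0.2443, 0.0253]
tcp_rot: [-3.14, 0.003, 0.151]
ft_force: [0.7, -0.1, 0.3]
width: 0.0852
```

Emit:
{"op": "play_rows", "data": {
  "moves": [
    {"wx": 0,"wy": 0,"wz": 0,"x": 0,"y": 0,"z": 0,"grip": 75},
    {"wx": 0,"wy": 0,"wz": 0,"x": 0,"y": 0,"z": 0,"grip": 62},
    {"wx": 0,"wy": 0,"wz": 0,"x": 0,"y": 0,"z": 0,"grip": 40},
    {"wx": 0,"wy": 0,"wz": 0,"x": 0,"y": 0,"z": 0,"grip": 40},
    {"wx": 0,"wy": 0,"wz": 0,"x": 0,"y": 0,"z": 0,"grip": 40}
  ]
}}

```text
t: 33.25
tool_pos: [0.4706, -0.2446, 0.0269]
tcp_rot: [-3.141, 0.001, 0.151]
ft_force: [-0.4, -0.0, -2.5]
width: 0.049
```

The head is gripped properly now (2.5 N, 49 mm). I'll lift, turn and carry it to the oblong base.

Emit:
{"op": "play_rows", "data": {
  "moves": [
    {"wx": 0,"wy": 0,"wz": 0,"x": 0,"y": 0,"z": -0.4,"grip": 40},
    {"wx": 0,"wy": 0,"wz": 0,"x": 0,"y": 0,"z": -0.7,"grip": 40},
    {"wx": 0,"wy": 0,"wz": 0.6,"x": 0,"y": 0,"z": -0.7,"grip": 40},
    {"wx": 0,"wy": 0,"wz": 0.8,"x": 0,"y": 0,"z": -0.5,"grip": 40},
    {"wx": 0,"wy": 0,"wz": 0.8,"x": 0,"y": 0,"z": -0.2,"grip": 40}
  ]
}}

```text
t: 33.75
tool_pos: [0.4689, -0.2436, 0.1543]
tcp_rot: [-3.138, 0.007, -0.086]
ft_force: [0.3, 0.3, -3.6]
width: 0.0487
```

Emit:
{"op": "play_rows", "data": {
  "moves": [
    {"wx": 0,"wy": 0,"wz": 0.75,"x": 0,"y": 0,"z": 0,"grip": 40},
    {"wx": 0,"wy": 0,"wz": 0,"x": 0.2,"y": -0.5,"z": 0,"grip": 40},
    {"wx": 0,"wy": 0,"wz": 0,"x": 0.32,"y": -0.76,"z": 0,"grip": 40},
    {"wx": 0,"wy": 0,"wz": 0,"x": 0.32,"y": -0.76,"z": 0,"grip": 40},
    {"wx": 0,"wy": 0,"wz": 0,"x": 0.32,"y": -0.76,"z": 0,"grip": 40}
  ]
}}

```text
t: 34.25
tool_pos: [0.5506, -0.1167, 0.1569]
tcp_rot: [-3.141, 0.004, -0.178]
ft_force: [0.8, -0.9, -2.5]
width: 0.0493
```

Emit:
{"op": "play_rows", "data": {
  "moves": [
    {"wx": 0,"wy": 0,"wz": 0,"x": 0.32,"y": -0.76,"z": 0,"grip": 40},
    {"wx": 0,"wy": 0,"wz": 0,"x": 0.32,"y": -0.76,"z": 0,"grip": 40},
    {"wx": 0,"wy": 0,"wz": 0,"x": 0.32,"y": -0.5,"z": 0,"grip": 40},
    {"wx": 0,"wy": 0,"wz": 0,"x": 0.1,"y": -0.2,"z": 0,"grip": 40},
    {"wx": 0,"wy": 0,"wz": 0,"x": 0,"y": 0,"z": 0,"grip": 40}
  ]
}}

```text
t: 34.75
tool_pos: [0.6251, -0.0078, 0.1555]
tcp_rot: [-3.141, 0.006, -0.174]
ft_force: [-0.9, -0.2, -3.7]
width: 0.0492
```

Run:
```python
from h import *
st(); imaging.camera('wrist'); tips('wrist','power_head','oblong_base','round_base','square_base')
for n in('square_base','round_base','oblong_base'): rect('wrist',n,.012)
go([.6465,.037,.06],-.16)
```

```text
t 34.75 tcp [ 0.6251 -0.0078  0.1555] rot [-3.141  0.006 -0.174] F [-0.9 -0.2 -3.7] w 0.0492 q6 0.09
wrist power_head [([0.6278, -0.0099, 0.1332], 0.7)]
wrist oblong_base [([0.6486, 0.0316, 0.0019], 0.73)]
wrist round_base [([0.5924, 0.0802, 0.0011], 0.94)]
wrist square_base [([0.5843, 0.0095, 0.0026], 0.85)]
wrist square_base 0.95 c 583.3 10.7 size 60.8 61.7 ang 82.3
wrist round_base 0.66 c 593.7 77.0 size 59.5 58.8 ang 78.9
wrist oblong_base 0.62 c 647.5 34.8 size 67.1 47.1 ang 81.1
turn [-0.    0.05 -0.15] shift now [ 0.28 -0.99  1.92] after turn [ 0.28 -0.99  1.92]
```

Emit:
{"op": "play_rows", "data": {
  "moves": [
    {"wx": 0,"wy": 0.05,"wz": -0.15,"x": 0.15,"y": -0.5,"z": 0.3,"grip": 40},
    {"wx": 0,"wy": 0,"wz": 0,"x": 0.13,"y": -0.45,"z": 0.5,"grip": 40},
    {"wx": 0,"wy": 0,"wz": 0,"x": 0,"y": 0,"z": 0.6,"grip": 40},
    {"wx": 0,"wy": 0,"wz": 0,"x": 0,"y": 0,"z": 0.3,"grip": 40},
    {"wx": 0,"wy": 0,"wz": 0,"x": 0,"y": 0,"z": 0.05,"grip": 40}
  ]
}}

```text
t: 35.65
tool_pos: [0.6482, 0.0338, 0.0682]
tcp_rot: [-3.141, -0.005, -0.163]
ft_force: [-0.1, -0.4, -2.6]
width: 0.0489
```

Emit:
{"op": "play_rows", "data": {
  "moves": [
    {"wx": 0,"wy": 0,"wz": 0,"x": 0,"y": 0,"z": 0,"grip": 40}
  ]
}}

```text
t: 35.75
tool_pos: [0.6482, 0.0333, 0.0684]
tcp_rot: [-3.141, -0.005, -0.164]
ft_force: [-0.9, 0.6, -2.3]
width: 0.0494
```

Run:
```python
from h import *
st(); imaging.camera('wrist'); tips('wrist','power_head')
for n in('square_base','round_base','oblong_base'): rect('wrist',n,.012)
go([.6464,.037,.04],-.157)
```

```text
t 35.75 tcp [0.6482 0.0333 0.0684] rot [-3.141 -0.005 -0.164] F [-0.9  0.6 -2.3] w 0.0494 q6 0.14
wrist power_head [([0.6481, 0.0304, 0.0468], 0.94)]
wrist square_base 0.7 c 585.2 14.7 size 63.3 60.3 ang 80.8
wrist round_base 0.74 c 595.7 79.8 size 61.0 59.0 ang 15.3
wrist oblong_base 0.89 c 651.8 58.2 size 28.0 47.2 ang 82.2
turn [-0.01 -0.06 -0.06] shift now [-0.06 -0.06  0.59] after turn [-0.06 -0.06  0.59]
```

Emit:
{"op": "play_rows", "data": {
  "moves": [
    {"wx": 0,"wy": -0.06,"wz": -0.06,"x": -0.04,"y": -0.1,"z": 0.2,"grip": 40},
    {"wx": 0,"wy": 0,"wz": 0,"x": 0,"y": 0,"z": 0.3,"grip": 40},
    {"wx": 0,"wy": 0,"wz": 0,"x": 0,"y": 0,"z": 0.1,"grip": 40},
    {"wx": 0,"wy": 0,"wz": 0,"x": 0,"y": 0,"z": 0,"grip": 40}
  ]
}}

```text
t: 36.4
tool_pos: [0.6478, 0.0393, 0.0375]
tcp_rot: [-3.14, -0.001, -0.157]
ft_force: [0.0, -0.2, -3.8]
width: 0.0491
```

Run:
```python
from h import *
st(); imaging.camera('wrist'); tips('wrist','power_head')
rect('wrist','oblong_base',.012); imaging.camera('top'); tips('top','power_head','oblong_base')
go([.647,.0385,.031],-.157)
```

```text
t 36.4 tcp [0.6478 0.0393 0.0375] rot [-3.14e+00 -1.00e-03 -1.57e-01] F [ 0.  -0.2 -3.8] w 0.0491 q6 0.14
wrist power_head [([0.6496, 0.0364, 0.0175], 0.88), ([0.5836, 0.0136, 0.0013], 0.67)]
wrist oblong_base 0.88 c 651.3 53.5 size 36.5 47.5 ang 82.1
top power_head []
top oblong_base []
turn [-0.02 -0.03  0.  ] shift now [-0.03  0.02  0.17] after turn [-0.03  0.02  0.17]
```

Emit:
{"op": "play_rows", "data": {
  "moves": [
    {"wx": 0,"wy": 0,"wz": 0,"x": 0,"y": 0,"z": 0.06,"grip": 40},
    {"wx": 0,"wy": 0,"wz": 0,"x": 0,"y": 0,"z": 0.04,"grip": 40}
  ]
}}

```text
t: 36.9
tool_pos: [0.6492, 0.0391, 0.0348]
tcp_rot: [-3.14, -0.005, -0.157]
ft_force: [-0.7, -0.4, -2.9]
width: 0.0495
```

Emit:
{"op": "play_rows", "data": {
  "moves": [
    {"wx": 0,"wy": 0,"wz": 0,"x": 0,"y": 0,"z": 0.03,"grip": 40}
  ]
}}

```text
t: 37.0
tool_pos: [0.6492, 0.0391, 0.0332]
tcp_rot: [-3.14, -0.005, -0.157]
ft_force: [-0.1, 0.2, -3.5]
width: 0.0492
```

Emit:
{"op": "play_rows", "data": {
  "moves": [
    {"wx": 0,"wy": 0,"wz": 0,"x": 0,"y": 0,"z": 0.03,"grip": 40}
  ]
}}

```text
t: 37.1
tool_pos: [0.6492, 0.0391, 0.0315]
tcp_rot: [-3.14, -0.005, -0.157]
ft_force: [0.5, -0.3, -3.5]
width: 0.049
```

Emit:
{"op": "play_rows", "data": {
  "moves": [
    {"wx": 0,"wy": 0,"wz": 0,"x": 0,"y": 0,"z": 0.02,"grip": 40}
  ]
}}

```text
t: 37.2
tool_pos: [0.6492, 0.0391, 0.0304]
tcp_rot: [-3.14, -0.005, -0.157]
ft_force: [-1.8, 1.0, 8.9]
width: 0.049
```

Emit:
{"op": "play_rows", "data": {
  "moves": [
    {"wx": 0,"wy": 0,"wz": 0,"x": 0,"y": 0,"z": -0.06,"grip": 40},
    {"wx": 0,"wy": -0.05,"wz": 0,"x": -0.05,"y": 0,"z": 0,"grip": 40},
    {"wx": 0,"wy": 0,"wz": 0,"x": 0,"y": 0,"z": 0,"grip": 40}
  ]
}}

```text
t: 37.5
tool_pos: [0.6465, 0.0395, 0.0336]
tcp_rot: [-3.14, 0.001, -0.157]
ft_force: [0.6, 0.5, -3.5]
width: 0.0487
```

Emit:
{"op": "play_rows", "data": {
  "moves": [
    {"wx": 0,"wy": 0,"wz": 0,"x": 0,"y": 0,"z": 0.03,"grip": 40}
  ]
}}

```text
t: 37.6
tool_pos: [0.6467, 0.0395, 0.0323]
tcp_rot: [-3.14, 0.001, -0.157]
ft_force: [0.9, -0.5, -3.4]
width: 0.0492
```

Emit:
{"op": "play_rows", "data": {
  "moves": [
    {"wx": 0,"wy": 0,"wz": 0,"x": 0,"y": 0,"z": 0.03,"grip": 40}
  ]
}}

```text
t: 37.7
tool_pos: [0.6466, 0.0395, 0.0307]
tcp_rot: [-3.14, 0.001, -0.157]
ft_force: [-0.0, -1.0, -3.3]
width: 0.0493
```

Emit:
{"op": "play_rows", "data": {
  "moves": [
    {"wx": 0,"wy": 0,"wz": 0,"x": 0,"y": 0,"z": 0.02,"grip": 40}
  ]
}}

```text
t: 37.8
tool_pos: [0.6468, 0.0396, 0.0303]
tcp_rot: [-3.14, 0.0, -0.157]
ft_force: [-4.6, -0.2, 13.6]
width: 0.0492
```

Emit:
{"op": "play_rows", "data": {
  "moves": [
    {"wx": 0,"wy": 0,"wz": 0,"x": 0,"y": 0,"z": 0,"grip": 65},
    {"wx": 0,"wy": 0,"wz": 0,"x": 0,"y": 0,"z": 0,"grip": 85},
    {"wx": 0,"wy": 0,"wz": 0,"x": 0,"y": 0,"z": 0,"grip": 85},
    {"wx": 0,"wy": 0,"wz": 0,"x": 0,"y": 0,"z": -0.2,"grip": 85},
    {"wx": 0,"wy": 0,"wz": 0,"x": 0,"y": 0,"z": -0.6,"grip": 85}
  ]
}}

```text
t: 38.3
tool_pos: [0.6453, 0.0395, 0.0688]
tcp_rot: [-3.14, 0.005, -0.157]
ft_force: [0.2, -0.8, 0.8]
width: 0.0725
```

Emit:
{"op": "play_rows", "data": {
  "moves": [
    {"wx": 0,"wy": 0,"wz": 0,"x": 0,"y": 0,"z": -0.8,"grip": 90},
    {"wx": 0,"wy": 0,"wz": 0,"x": 0,"y": 0,"z": -0.8,"grip": 100},
    {"wx": 0,"wy": 0,"wz": 0,"x": 0,"y": 0,"z": -0.6,"grip": 100},
    {"wx": 0,"wy": 0,"wz": 0,"x": 0,"y": 0,"z": 0,"grip": 100},
    {"wx": 0,"wy": 0,"wz": 0,"x": 0,"y": 0,"z": 0,"grip": 100}
  ]
}}

```text
t: 38.8
tool_pos: [0.6472, 0.0392, 0.1905]
tcp_rot: [-3.139, -0.003, -0.157]
ft_force: [0.1, 0.1, -0.6]
width: 0.0857
```

Run:
```python
from h import *
st()
for c in('wrist','scene','top'):
    imaging.camera(c); tips(c,'power_head','oblong_base')
    for n in('square_base','round_base'): rect(c,n,.012)
    rect(c,'oblong_base',.012)
im=imaging.camera('wrist'); np.save('ph.npy',im)
c=np.array([.6465,.038,0]); a=-.157
ax=np.array([np.cos(a),np.sin(a),0]);ay=np.array([-np.sin(a),np.cos(a),0])
f=lambda hx,hy,z:[c+[0,0,z]+sx*hx*ax+sy*hy*ay for sx,sy in((1,1),(1,-1),(-1,-1),(-1,1))]
i=cv2.resize(im,None,fx=4,fy=4,interpolation=2)
for q,col in((f(.023,.033,.012),(0,255,255)),(f(.018,.025,.022),(0,255,0)),(f(.025,.014,.088),(0,0,255))): cv2.polylines(i,[np.int32((proj('wrist',q)+.5)*4)],True,col,1)
u=proj('wrist',[c+[0,0,.03]])[0]; print(u); x,y=np.int32(u*4); cv2.imwrite('pics/ph.png',i[max(0,y-250):y+250,max(0,x-350):x+350])
```

```text
t 38.8 tcp [0.6472 0.0392 0.1905] rot [-3.139e+00 -3.000e-03 -1.570e-01] F [ 0.1  0.1 -0.6] w 0.0857 q6 0.14
wrist power_head [([0.6482, 0.0348, 0.0118], 0.69)]
wrist oblong_base []
wrist square_base 0.72 c 583.4 14.2 size 60.1 59.8 ang 80.9
wrist square_base 0.41 c 755.0 128.7 size 64.3 46.1 ang 23.8
wrist round_base 0.88 c 594.4 79.7 size 58.5 57.0 ang 16.6
wrist oblong_base 0.52 c 650.2 59.2 size 21.7 45.6 ang 80.9
scene power_head [([0.6441, 0.0418, 0.0125], 0.56)]
scene oblong_base [([0.6485, 0.0361, -0.0007], 0.65)]
scene square_base 0.88 c 588.2 5.9 size 57.8 68.2 ang 79.0
scene round_base 0.69 c 600.0 86.4 size 36.1 69.2 ang 82.7
scene oblong_base 0.55 c 653.0 34.8 size 64.3 54.2 ang 78.9
scene oblong_base 0.32 c 472.1 -296.2 size 150.2 223.3 ang 7.6
top power_head []
top oblong_base []
[319.17241563 174.62941342]
```

Run:
```python
from h import *
im=np.load('ph.npy'); a=-.157
c=np.array([.6465,.038,.088]); print(np.round(proj('wrist',c)))
g=im.min(2)
m=(g>150).astype(np.uint8); m[:150]=0; m[255:]=0; m[:,:270]=0; m[:,372:]=0
n,l,s,cc=cv2.connectedComponentsWithStats(m)
for k in range(1,n):
    if s[k,4]>200:
        ct=max(cv2.findContours((l==k).astype(np.uint8),0,2)[0],key=len)[:,0]
        P=back('wrist',ct.astype(float),.088)[:,:2]*1000; r=cv2.minAreaRect(P.astype(np.float32)); print(s[k],np.round(r[0],1),np.round(r[1],1),round(r[2],1))
# plate vs foot: print rows across plate at +y part and foot
for r in range(150,172,4): print(r,' '.join('%3d'%v for v in g[r,285:352:2]))
for y in (.033,.028,.0,-.0):
    p=c*1; p[2]=.012; ay=np.array([-np.sin(a),np.cos(a),0]); print(y,np.round(proj('wrist',[p+y*ay]),1))
```

```text
[[319. 189.]]
[270 150  16  19 249] [613.9  71.8] [16.8 13.6] 79.0
[ 270  173   78   49 2072] [634.4  31.9] [45.9 74.2] 83.2
150 151 149 151 154 129 129 130 127 140  88  43  44  45  44  46  46  46  48  50  53  55  56  59  60  61  89 145 147 137 129 129 130 129 129
154 151 149 152 141 129 129 129 130 158  96  62  61  61  61  61  61  61  60  60  61  60  61  60  61  62  89 148 151 138 129 129 129 130 129
158 152 150 136 126 130 129 129 129 159 102  61  59  60  61  60  60  60  60  60  60  59  59  60  61  60  76 148 150 133 129 129 129 129 129
162 143 131 129 129 129 129 121 128 144 110  67  68  67  69  65  74  76  80  79  80  72  73  79  68  79  57  95 136  94 107 129 129 130  95
166 129 130 129 129 129 102  84  95  85  93  83  77  80  86 103  87 138  91 127 101 104 105  84  70  84  83  82  87  81  86 122 129 129 107
170 129 129 129 127 112  84  76  83  81  79  83  76  84  82  96  83 119  89 112  98  89  93  85  72  82  84  76  86  80  82  89 126 129 129
0.033 [[319.1 142.4]]
0.028 [[319.1 146.8]]
0.0 [[319.2 171. ]]
-0.0 [[319.2 171. ]]
```

Run:
```python
from h import *
im=np.load('ph.npy'); g=im.min(2)
print('rows 134..160 at cols 308,314,326,331')
for c in(308,314,326,331): print(c,g[134:158,c].tolist())
U=lambda y,z:proj('wrist',[np.array([.6478,.0375,z])+y*np.array([.1564,.9877,0])])[0,1]
print('expected plate edge row',U(.033,.012),'foot +y edge row',U(.025,.022), 'per mm',U(.026,.022)-U(.025,.022))
for r in(148,152,156): print(r,g[r,294:348].tolist())
print('x expected foot',[proj('wrist',[np.array([.6478,.0375,.022])+.022*np.array([.1564,.9877,0])+s*.018*np.array([.9877,-.1564,0])])[0,0] for s in(-1,1)],'plate',[proj('wrist',[np.array([.6478,.0375,.012])+.022*np.array([.1564,.9877,0])+s*.023*np.array([.9877,-.1564,0])])[0,0] for s in(-1,1)])
```

```text
rows 134..160 at cols 308,314,326,331
308 [129, 130, 129, 130, 129, 130, 129, 127, 115, 103, 132, 145, 146, 144, 124, 62, 45, 62, 61, 61, 61, 61, 60, 60]
314 [129, 129, 129, 129, 129, 129, 129, 129, 115, 102, 133, 146, 148, 146, 124, 54, 47, 61, 61, 61, 60, 60, 60, 60]
326 [129, 129, 129, 129, 129, 129, 129, 128, 116, 105, 136, 147, 147, 131, 79, 44, 55, 62, 61, 61, 61, 61, 60, 60]
331 [130, 129, 129, 129, 130, 129, 129, 127, 116, 104, 134, 147, 146, 130, 78, 46, 60, 62, 61, 60, 61, 61, 61, 60]
expected plate edge row 142.66611785719707 foot +y edge row 151.1667874193348 per mm -0.9029224350957463
148 [119, 126, 129, 130, 129, 127, 108, 94, 81, 70, 66, 74, 113, 123, 124, 123, 124, 122, 124, 125, 124, 123, 122, 123, 107, 103, 102, 101, 101, 98, 84, 80, 79, 80, 80, 78, 78, 78, 66, 62, 72, 118, 105, 88, 80, 80, 98, 117, 127, 129, 129, 129, 129, 129]
152 [129, 129, 129, 129, 129, 129, 131, 146, 143, 91, 64, 61, 61, 61, 61, 61, 61, 60, 62, 61, 61, 61, 60, 61, 61, 61, 61, 61, 61, 61, 61, 62, 61, 62, 61, 61, 61, 61, 61, 61, 65, 89, 138, 148, 150, 151, 159, 139, 130, 130, 129, 129, 129, 129]
156 [130, 130, 129, 129, 129, 130, 134, 159, 149, 103, 70, 61, 59, 60, 60, 60, 60, 60, 60, 61, 60, 60, 60, 60, 59, 61, 60, 60, 61, 60, 61, 61, 60, 60, 61, 60, 61, 61, 60, 61, 65, 90, 138, 148, 151, 151, 152, 136, 130, 130, 129, 129, 129, 129]
x expected foot [np.float64(304.14792566003155), np.float64(336.58251110043864)] plate [np.float64(300.16654349853667), np.float64(340.489220257371)]
```

The numbers say the head stands about 2.7 mm too far along +y and 1.3 mm along -x, turned about 1.5°. I'll regrip and correct that.

Emit:
{"op": "play_rows", "data": {
  "moves": [
    {"wx": 0,"wy": 0,"wz": 0,"x": 0,"y": 0,"z": 0.6,"grip": 100},
    {"wx": 0,"wy": 0,"wz": 0,"x": 0,"y": 0,"z": 0.9,"grip": 100},
    {"wx": 0,"wy": 0,"wz": 0,"x": 0,"y": 0,"z": 0.7,"grip": 100},
    {"wx": 0,"wy": 0,"wz": 0,"x": 0,"y": 0,"z": 0.4,"grip": 100},
    {"wx": 0,"wy": 0,"wz": 0,"x": 0,"y": 0,"z": 0,"grip": 100}
  ]
}}

```text
t: 40.25
tool_pos: [0.6491, 0.0395, 0.0573]
tcp_rot: [-3.139, -0.007, -0.157]
ft_force: [0.1, 0.1, 0.6]
width: 0.0853
```

Run:
```python
from h import *
st(); go([.6466,.0395,.0285],-.157)
```

```text
t 40.25 tcp [0.6491 0.0395 0.0573] rot [-3.139 -0.007 -0.157] F [0.1 0.1 0.6] w 0.0853 q6 0.14
turn [-0.03 -0.06 -0.  ] shift now [-0.05  0.01  0.58] after turn [-0.05  0.01  0.58]
```

Emit:
{"op": "play_rows", "data": {
  "moves": [
    {"wx": -0.03,"wy": -0.06,"wz": 0,"x": -0.05,"y": 0,"z": 0.3,"grip": 100},
    {"wx": 0,"wy": 0,"wz": 0,"x": 0,"y": 0,"z": 0.25,"grip": 100},
    {"wx": 0,"wy": 0,"wz": 0,"x": 0,"y": 0,"z": 0,"grip": 70},
    {"wx": 0,"wy": 0,"wz": 0,"x": 0,"y": 0,"z": 0,"grip": 60},
    {"wx": 0,"wy": 0,"wz": 0,"x": 0,"y": 0,"z": 0,"grip": 40}
  ]
}}

```text
t: 40.75
tool_pos: [0.6486, 0.04, 0.0315]
tcp_rot: [-3.141, -0.004, -0.157]
ft_force: [-0.7, 0.1, -2.9]
width: 0.0491
```

Emit:
{"op": "play_rows", "data": {
  "moves": [
    {"wx": 0,"wy": 0,"wz": 0,"x": 0,"y": 0,"z": 0,"grip": 40},
    {"wx": 0,"wy": 0,"wz": 0,"x": 0,"y": 0,"z": 0,"grip": 40}
  ]
}}

```text
t: 40.95
tool_pos: [0.6488, 0.04, 0.0322]
tcp_rot: [-3.141, -0.005, -0.157]
ft_force: [0.2, -0.0, -3.5]
width: 0.0494
```

Emit:
{"op": "play_rows", "data": {
  "moves": [
    {"wx": 0,"wy": 0,"wz": 0,"x": 0,"y": 0,"z": -0.08,"grip": 40},
    {"wx": 0,"wy": 0,"wz": 0,"x": 0,"y": 0,"z": 0,"grip": 40}
  ]
}}

```text
t: 41.15
tool_pos: [0.6487, 0.0399, 0.0366]
tcp_rot: [-3.141, -0.005, -0.157]
ft_force: [0.7, -0.3, -3.0]
width: 0.0491
```

Emit:
{"op": "play_rows", "data": {
  "moves": [
    {"wx": 0,"wy": -0.04,"wz": 0,"x": 0,"y": 0.055,"z": 0,"grip": 40},
    {"wx": 0,"wy": 0,"wz": 0,"x": 0,"y": 0,"z": 0.04,"grip": 40}
  ]
}}

```text
t: 41.35
tool_pos: [0.6484, 0.037, 0.0348]
tcp_rot: [-3.141, -0.001, -0.157]
ft_force: [0.0, 0.4, -2.6]
width: 0.0488
```

Emit:
{"op": "play_rows", "data": {
  "moves": [
    {"wx": 0,"wy": 0,"wz": 0,"x": 0,"y": 0,"z": 0.03,"grip": 40}
  ]
}}

```text
t: 41.45
tool_pos: [0.6483, 0.0369, 0.0331]
tcp_rot: [-3.141, -0.001, -0.157]
ft_force: [-0.2, -0.1, -2.4]
width: 0.0488
```

Emit:
{"op": "play_rows", "data": {
  "moves": [
    {"wx": 0,"wy": 0,"wz": 0,"x": 0,"y": 0,"z": 0.03,"grip": 40}
  ]
}}

```text
t: 41.55
tool_pos: [0.6482, 0.0369, 0.0313]
tcp_rot: [-3.141, -0.001, -0.157]
ft_force: [-0.6, 0.6, 5.9]
width: 0.0488
```

Landed. I'll release, rise and recheck.

Emit:
{"op": "play_rows", "data": {
  "moves": [
    {"wx": 0,"wy": 0,"wz": 0,"x": 0,"y": 0,"z": 0.01,"grip": 40},
    {"wx": 0,"wy": 0,"wz": 0,"x": 0,"y": 0,"z": 0,"grip": 65},
    {"wx": 0,"wy": 0,"wz": 0,"x": 0,"y": 0,"z": 0,"grip": 85},
    {"wx": 0,"wy": 0,"wz": 0,"x": 0,"y": 0,"z": -0.2,"grip": 85},
    {"wx": 0,"wy": 0,"wz": 0,"x": 0,"y": 0,"z": -0.6,"grip": 85}
  ]
}}

```text
t: 42.05
tool_pos: [0.6467, 0.037, 0.0697]
tcp_rot: [3.141, 0.004, -0.157]
ft_force: [0.3, -0.5, 0.4]
width: 0.0727
```

Emit:
{"op": "play_rows", "data": {
  "moves": [
    {"wx": 0,"wy": 0,"wz": 0,"x": 0,"y": 0,"z": -0.8,"grip": 90},
    {"wx": 0,"wy": 0,"wz": 0,"x": 0,"y": 0,"z": -0.8,"grip": 100},
    {"wx": 0,"wy": 0,"wz": 0,"x": 0,"y": 0,"z": -0.6,"grip": 100},
    {"wx": 0,"wy": 0,"wz": 0,"x": 0,"y": 0,"z": 0,"grip": 100},
    {"wx": 0,"wy": 0,"wz": 0,"x": 0,"y": 0,"z": 0,"grip": 100}
  ]
}}

```text
t: 42.55
tool_pos: [0.6488, 0.037, 0.1917]
tcp_rot: [-3.141, -0.005, -0.157]
ft_force: [0.6, 0.1, 0.2]
width: 0.0856
```

```bash
cat >> h.py <<'E'
def edges(v):
    v=cv2.GaussianBlur(np.float32(v)[None],(3,1),0)[0]; d=np.diff(v)
    return [(i+.5,int(round(float(d[i])))) for i in range(1,len(d)-1) if abs(d[i])>10 and abs(d[i])>=abs(d[i-1]) and abs(d[i])>abs(d[i+1])]
E
python3 - <<'E'
from h import *
st(); im=imaging.camera('wrist'); g=im.min(2); imaging.camera('wrist'); tips('wrist','power_head')
for n in('square_base','round_base'): rect('wrist',n,.012)
O=np.array([.6478,.0375,0]);X=np.array([.9877,-.1564,0]);Y=np.array([.1564,.9877,0])
E=lambda x,y,z:np.round(proj('wrist',[O+x*X+y*Y+[0,0,z]])[0],1)
print('exp plate +y edge',E(0,.033,.012),'foot +y',E(0,.025,.022)); 
c0=int(E(0,.03,.015)[0])
for c in(c0-12,c0-6,c0+6,c0+11): print(c,[(132+a,b) for a,b in edges(g[132:165,c])])
r0=int(E(0,.021,.022)[1]); print('exp x',E(-.023,.021,.012),E(-.018,.021,.022),E(.018,.021,.022),E(.023,.021,.012))
for r in(r0-1,r0+2): print(r,[(290+a,b) for a,b in edges(g[r,290:352])])
E
```

```text
t 42.55 tcp [0.6488 0.037  0.1917] rot [-3.141 -0.005 -0.157] F [0.6 0.1 0.2] w 0.0856 q6 0.14
wrist power_head [([0.648, 0.031, 0.0099], 0.79)]
wrist square_base 0.59 c 582.6 14.8 size 61.3 60.9 ang 80.9
wrist round_base 0.71 c 593.5 79.7 size 58.8 57.8 ang 35.2
exp plate +y edge [319.2 140.6] foot +y [319.2 149.1]
307 [(141.5, 18), (148.5, -38)]
313 [(141.5, 18), (148.5, -40)]
325 [(141.5, 20), (148.5, -36)]
330 [(141.5, 19), (147.5, -38)]
exp x [299.1 151.2] [303.  152.7] [335.5 152.6] [339.4 151.2]
151 [(298.5, 12), (301.5, -34), (333.5, 37)]
154 [(298.5, 12), (301.5, -34), (333.5, 39)]
```

Now the foot is within about 1.5 mm of centre and square, so I accept it. Next, the lens mount in the tray.

Emit:
{"op": "play_rows", "data": {
  "moves": [
    {"wx": 0,"wy": -0.04,"wz": 0,"x": -0.4,"y": -0.45,"z": 0,"grip": 100},
    {"wx": 0,"wy": 0,"wz": 0,"x": -0.6,"y": -0.68,"z": 0,"grip": 100},
    {"wx": 0,"wy": 0,"wz": 0,"x": -0.6,"y": -0.68,"z": 0,"grip": 100},
    {"wx": 0,"wy": 0,"wz": 0,"x": -0.6,"y": -0.68,"z": 0,"grip": 100},
    {"wx": 0,"wy": 0,"wz": 0,"x": -0.6,"y": -0.68,"z": 0,"grip": 100}
  ]
}}

```text
t: 43.3
tool_pos: [0.5318, 0.2162, 0.1848]
tcp_rot: [3.139, 0.009, -0.165]
ft_force: [0.9, 1.4, 0.2]
width: 0.0853
```

Emit:
{"op": "play_rows", "data": {
  "moves": [
    {"wx": 0,"wy": 0,"wz": 0,"x": -0.6,"y": -0.68,"z": 0,"grip": 100},
    {"wx": 0,"wy": 0,"wz": 0,"x": -0.2,"y": -0.2,"z": 0,"grip": 100},
    {"wx": 0,"wy": 0,"wz": 0,"x": 0,"y": 0,"z": 0,"grip": 100},
    {"wx": 0,"wy": 0,"wz": 0,"x": 0,"y": 0,"z": 0,"grip": 100}
  ]
}}

```text
t: 43.7
tool_pos: [0.4947, 0.2706, 0.1826]
tcp_rot: [3.137, 0.014, -0.16]
ft_force: [0.6, -0.2, 0.9]
width: 0.0853
```

Run:
```python
from h import *
st(); imaging.camera('wrist'); tips('wrist','lens_mount','filter_holder'); imaging.camera('scene'); tips('scene','lens_mount','filter_holder')
go([.4986,.2745,.071],-.165)
```

```text
t 43.7 tcp [0.4947 0.2706 0.1826] rot [ 3.137  0.014 -0.16 ] F [ 0.6 -0.2  0.9] w 0.0853 q6 0.57
wrist lens_mount [([0.499, 0.2742, 0.0019], 0.72)]
wrist filter_holder [([0.5111, 0.3672, 0.0036], 0.6)]
scene lens_mount [([0.4945, 0.2759, 0.0048], 0.75)]
scene filter_holder [([0.5083, 0.3689, 0.0044], 0.74)]
turn [0.04 0.13 0.04] shift now [ 0.09 -0.1   2.24] after turn [ 0.06 -0.09  2.24]
```

Emit:
{"op": "play_rows", "data": {
  "moves": [
    {"wx": 0.04,"wy": 0.13,"wz": 0.04,"x": 0.06,"y": -0.08,"z": 0.4,"grip": 100},
    {"wx": 0,"wy": 0,"wz": 0,"x": 0,"y": 0,"z": 0.6,"grip": 100},
    {"wx": 0,"wy": 0,"wz": 0,"x": 0,"y": 0,"z": 0.3,"grip": 100},
    {"wx": 0,"wy": 0,"wz": 0,"x": 0,"y": 0,"z": 0,"grip": 100}
  ]
}}

```text
t: 44.4
tool_pos: [0.5007, 0.2722, 0.1168]
tcp_rot: [-3.14, -0.003, -0.169]
ft_force: [-0.3, 0.5, 0.3]
width: 0.0851
```

Run:
```python
from h import *
st(); go([.4986,.2745,.071],-.165)
```

```text
t 44.4 tcp [0.5007 0.2722 0.1168] rot [-3.14e+00 -3.00e-03 -1.69e-01] F [-0.3  0.5  0.3] w 0.0851 q6 0.59
turn [-0.01 -0.03 -0.04] shift now [-0.05 -0.04  0.92] after turn [-0.05 -0.04  0.92]
```

Emit:
{"op": "play_rows", "data": {
  "moves": [
    {"wx": 0,"wy": 0,"wz": 0,"x": -0.05,"y": -0.04,"z": 0.3,"grip": 100},
    {"wx": 0,"wy": 0,"wz": 0,"x": 0,"y": 0,"z": 0.35,"grip": 100},
    {"wx": 0,"wy": 0,"wz": 0,"x": 0,"y": 0,"z": 0.2,"grip": 100},
    {"wx": 0,"wy": 0,"wz": 0,"x": 0,"y": 0,"z": 0,"grip": 100}
  ]
}}

```text
t: 44.8
tool_pos: [0.5011, 0.2742, 0.076]
tcp_rot: [-3.138, -0.006, -0.171]
ft_force: [-1.0, 0.7, -0.1]
width: 0.0853
```

Emit:
{"op": "play_rows", "data": {
  "moves": [
    {"wx": 0,"wy": 0,"wz": 0,"x": 0,"y": 0,"z": 0,"grip": 75},
    {"wx": 0,"wy": 0,"wz": 0,"x": 0,"y": 0,"z": 0,"grip": 62},
    {"wx": 0,"wy": 0,"wz": 0,"x": 0,"y": 0,"z": 0,"grip": 40},
    {"wx": 0,"wy": 0,"wz": 0,"x": 0,"y": 0,"z": 0,"grip": 40},
    {"wx": 0,"wy": 0,"wz": 0,"x": 0,"y": 0,"z": 0,"grip": 40}
  ]
}}

```text
t: 45.3
tool_pos: [0.5023, 0.2746, 0.0792]
tcp_rot: [-3.136, -0.009, -0.171]
ft_force: [-0.2, -0.4, -3.9]
width: 0.0487
```

Emit:
{"op": "play_rows", "data": {
  "moves": [
    {"wx": 0,"wy": 0,"wz": 0,"x": 0,"y": 0,"z": -0.4,"grip": 40},
    {"wx": 0,"wy": 0,"wz": -0.13,"x": 0,"y": 0,"z": -0.7,"grip": 40},
    {"wx": 0,"wy": 0,"wz": 0,"x": 0,"y": 0,"z": -0.7,"grip": 40},
    {"wx": 0,"wy": 0,"wz": 0,"x": 0.2,"y": 0.4,"z": -0.1,"grip": 40},
    {"wx": 0,"wy": 0,"wz": 0,"x": 0.33,"y": 0.68,"z": 0,"grip": 40}
  ]
}}

```text
t: 45.8
tool_pos: [0.5176, 0.218, 0.1767]
tcp_rot: [-3.138, -0.007, -0.152]
ft_force: [1.1, -0.1, -3.1]
width: 0.0486
```

Emit:
{"op": "play_rows", "data": {
  "moves": [
    {"wx": 0,"wy": 0,"wz": 0,"x": 0.33,"y": 0.68,"z": 0,"grip": 40},
    {"wx": 0,"wy": 0,"wz": 0,"x": 0.33,"y": 0.68,"z": 0,"grip": 40},
    {"wx": 0,"wy": 0,"wz": 0,"x": 0.33,"y": 0.68,"z": 0,"grip": 40},
    {"wx": 0,"wy": 0,"wz": 0,"x": 0.33,"y": 0.68,"z": 0,"grip": 40},
    {"wx": 0,"wy": 0,"wz": 0,"x": 0.3,"y": 0.5,"z": 0,"grip": 40}
  ]
}}

```text
t: 46.3
tool_pos: [0.5744, 0.0396, 0.1774]
tcp_rot: [-3.138, -0.008, -0.15]
ft_force: [0.5, 0.1, -1.4]
width: 0.0489
```

Emit:
{"op": "play_rows", "data": {
  "moves": [
    {"wx": 0,"wy": 0,"wz": 0,"x": 0.1,"y": 0.1,"z": 0,"grip": 40},
    {"wx": 0,"wy": 0,"wz": 0,"x": 0,"y": 0,"z": 0,"grip": 40}
  ]
}}

```text
t: 46.5
tool_pos: [0.5793, 0.0304, 0.1771]
tcp_rot: [-3.138, -0.007, -0.154]
ft_force: [-0.7, 0.1, -3.2]
width: 0.0488
```

Run:
```python
from h import *
st(); imaging.camera('wrist'); tips('wrist','lens_mount'); go([.5831,.0135,.10],-.157)
```

```text
t 46.5 tcp [0.5793 0.0304 0.1771] rot [-3.138 -0.007 -0.154] F [-0.7  0.1 -3.2] w 0.0488 q6 0.12
wrist lens_mount [([0.5757, 0.0252, 0.1025], 0.95)]
turn [-0.03 -0.07  0.04] shift now [0.13 0.35 1.54] after turn [0.14 0.35 1.54]
```

Emit:
{"op": "play_rows", "data": {
  "moves": [
    {"wx": 0,"wy": 0,"wz": 0.03,"x": 0.14,"y": 0.33,"z": 0.4,"grip": 40},
    {"wx": 0,"wy": 0,"wz": 0,"x": 0,"y": 0,"z": 0.6,"grip": 40},
    {"wx": 0,"wy": 0,"wz": 0,"x": 0,"y": 0,"z": 0.4,"grip": 40},
    {"wx": 0,"wy": 0,"wz": 0,"x": 0,"y": 0,"z": 0.1,"grip": 40},
    {"wx": 0,"wy": 0,"wz": 0,"x": 0,"y": 0,"z": 0,"grip": 40}
  ]
}}

```text
t: 47.1
tool_pos: [0.5832, 0.0201, 0.1012]
tcp_rot: [-3.137, -0.009, -0.149]
ft_force: [-0.2, 0.2, -2.8]
width: 0.0489
```

Run:
```python
from h import *
st(); imaging.camera('wrist'); tips('wrist','lens_mount'); rect('wrist','square_base',.012); imaging.camera('scene'); tips('scene','lens_mount'); go([.5831,.0135,.088],-.157)
```

```text
t 47.1 tcp [0.5832 0.0201 0.1012] rot [-3.137 -0.009 -0.149] F [-0.2  0.2 -2.8] w 0.0489 q6 0.1
wrist lens_mount []
wrist square_base 0.91 c 587.6 29.8 size 28.5 60.5 ang 77.8
scene lens_mount [([0.5804, 0.0182, 0.0294], 0.57)]
turn [-0.05 -0.11  0.06] shift now [-0.01  0.12  0.29] after turn [-0.    0.12  0.29]
```

Emit:
{"op": "play_rows", "data": {
  "moves": [
    {"wx": 0,"wy": 0,"wz": 0.06,"x": 0,"y": 0.12,"z": 0.1,"grip": 40},
    {"wx": 0,"wy": 0,"wz": 0,"x": 0,"y": 0,"z": 0.06,"grip": 40},
    {"wx": 0,"wy": 0,"wz": 0,"x": 0,"y": 0,"z": 0.02,"grip": 40}
  ]
}}

```text
t: 47.65
tool_pos: [0.5841, 0.0127, 0.0942]
tcp_rot: [-3.137, -0.014, -0.157]
ft_force: [0.1, -0.2, -3.0]
width: 0.0491
```

Emit:
{"op": "play_rows", "data": {
  "moves": [
    {"wx": 0,"wy": 0,"wz": 0,"x": 0,"y": 0,"z": 0.03,"grip": 40}
  ]
}}

```text
t: 47.75
tool_pos: [0.5841, 0.0126, 0.0927]
tcp_rot: [-3.137, -0.014, -0.158]
ft_force: [-0.2, 0.0, -2.7]
width: 0.049
```

Emit:
{"op": "play_rows", "data": {
  "moves": [
    {"wx": 0,"wy": 0,"wz": 0,"x": 0,"y": 0,"z": 0.03,"grip": 40}
  ]
}}

```text
t: 47.85
tool_pos: [0.5842, 0.0125, 0.091]
tcp_rot: [-3.137, -0.014, -0.158]
ft_force: [0.4, 0.7, -4.1]
width: 0.0485
```

Emit:
{"op": "play_rows", "data": {
  "moves": [
    {"wx": 0,"wy": 0,"wz": 0,"x": 0,"y": 0,"z": 0.03,"grip": 40}
  ]
}}

```text
t: 47.95
tool_pos: [0.5842, 0.0125, 0.0894]
tcp_rot: [-3.137, -0.014, -0.158]
ft_force: [0.6, -0.1, -2.3]
width: 0.0486
```

Emit:
{"op": "play_rows", "data": {
  "moves": [
    {"wx": 0,"wy": -0.04,"wz": 0,"x": -0.02,"y": -0.02,"z": 0.02,"grip": 40}
  ]
}}

```text
t: 48.05
tool_pos: [0.5833, 0.0137, 0.0882]
tcp_rot: [-3.137, -0.009, -0.158]
ft_force: [-0.5, 0.3, -3.1]
width: 0.0486
```

Emit:
{"op": "play_rows", "data": {
  "moves": [
    {"wx": 0,"wy": 0,"wz": 0,"x": 0,"y": 0,"z": 0.03,"grip": 40}
  ]
}}

```text
t: 48.15
tool_pos: [0.5835, 0.0139, 0.0873]
tcp_rot: [-3.136, -0.01, -0.158]
ft_force: [-7.3, 1.6, 19.8]
width: 0.0488
```

Emit:
{"op": "play_rows", "data": {
  "moves": [
    {"wx": 0,"wy": 0,"wz": 0,"x": 0,"y": 0,"z": 0.02,"grip": 40}
  ]
}}

```text
t: 48.25
tool_pos: [0.5835, 0.014, 0.0874]
tcp_rot: [-3.136, -0.009, -0.158]
ft_force: [-6.5, -0.6, 13.0]
width: 0.0488
```

Emit:
{"op": "play_rows", "data": {
  "moves": [
    {"wx": 0,"wy": 0,"wz": 0,"x": 0,"y": 0,"z": -0.01,"grip": 65},
    {"wx": 0,"wy": 0,"wz": 0,"x": 0,"y": 0,"z": 0,"grip": 90},
    {"wx": 0,"wy": 0,"wz": 0,"x": 0,"y": 0,"z": 0,"grip": 90},
    {"wx": 0,"wy": 0,"wz": 0,"x": 0,"y": 0,"z": -0.2,"grip": 90},
    {"wx": 0,"wy": 0,"wz": 0,"x": 0,"y": 0,"z": -0.6,"grip": 95}
  ]
}}

```text
t: 48.75
tool_pos: [0.5819, 0.0141, 0.127]
tcp_rot: [-3.137, -0.005, -0.157]
ft_force: [-0.3, 0.4, 0.6]
width: 0.0813
```

Emit:
{"op": "play_rows", "data": {
  "moves": [
    {"wx": 0,"wy": 0,"wz": 0,"x": 0,"y": 0,"z": -0.8,"grip": 100},
    {"wx": -0.04,"wy": -0.07,"wz": 0,"x": 0,"y": 0,"z": -0.7,"grip": 100},
    {"wx": 0,"wy": 0,"wz": 0,"x": 0,"y": 0,"z": 0,"grip": 100},
    {"wx": 0,"wy": 0,"wz": 0,"x": 0,"y": 0,"z": 0,"grip": 100}
  ]
}}

```text
t: 49.15
tool_pos: [0.5828, 0.0137, 0.2108]
tcp_rot: [-3.14, -0.005, -0.157]
ft_force: [-0.3, -0.5, -0.7]
width: 0.0849
```

Run:
```python
from h import *
st(); im=imaging.camera('wrist'); g=im.min(2); np.save('lens.npy',im); tips('wrist','lens_mount','power_head'); rect('wrist','round_base',.012); rect('wrist','square_base',.012)
O=np.array([.5832,.0135,0]);X=np.array([.9877,-.1564,0]);Y=np.array([.1564,.9877,0])
E=lambda x,y,z:np.round(proj('wrist',[O+x*X+y*Y+[0,0,z]])[0],1)
print('exp plate +y',E(0,.03,.012),'foot +y',E(0,.025,.022),'per mm y',E(0,.03,.012)[1]-E(0,.031,.012)[1]); c0,r0=map(int,E(0,.03,.012))
for c in(c0-17,c0-12,c0+12,c0+17): print(c,[(r0-10+a,b) for a,b in edges(g[r0-10:r0+16,c])])
q=[E(-.03,.02,.012),E(-.025,.02,.022),E(.025,.02,.022),E(.03,.02,.012)];print('exp x',q); r1=int(q[1][1]); c1=int(q[0][0])
for r in(r1-1,r1+2,r1+5): print(r,[(c1-8+a,b) for a,b in edges(g[r,c1-8:c1+75])])
```

```text
t 49.15 tcp [0.5828 0.0137 0.2108] rot [-3.14  -0.005 -0.157] F [-0.3 -0.5 -0.7] w 0.0849 q6 0.1
wrist lens_mount [([0.5827, 0.0094, 0.0107], 0.82)]
wrist power_head []
wrist round_base 0.8 c 592.6 79.3 size 57.7 59.0 ang 80.9
wrist round_base 0.69 c 494.6 201.3 size 10.1 120.4 ang 80.9
wrist square_base 0.82 c 594.0 31.0 size 37.5 73.1 ang 45.7
exp plate +y [320.4 141.5] foot +y [320.5 147. ] per mm y 0.8000000000000114
303 [(142.5, 18), (147.5, -41)]
308 [(142.5, 19), (147.5, -41)]
332 [(142.5, 19), (147.5, -45)]
337 [(142.5, 21)]
exp x [array([295.4, 150. ]), array([299.1, 151.3]), array([341.8, 151.3]), array([345.4, 149.9])]
150 [(294.5, -26), (336.5, 41), (349.5, -20), (355.5, 37), (358.5, -28), (361.5, 27), (363.5, -31), (366.5, 28)]
153 [(294.5, -26), (336.5, 41), (344.5, -11), (349.5, -15), (355.5, 37), (358.5, -17), (361.5, 16), (363.5, -17), (365.5, 16)]
156 [(294.5, -28), (336.5, 39), (344.5, -10), (348.5, -11), (352.5, -22), (356.5, 37)]
```

y is good (0.6 mm), but the foot is about 4.7 mm too far along -x. I'll regrip and shift it.

Emit:
{"op": "play_rows", "data": {
  "moves": [
    {"wx": 0,"wy": -0.04,"wz": 0,"x": 0,"y": 0,"z": 0.5,"grip": 100},
    {"wx": 0,"wy": 0,"wz": 0,"x": 0,"y": 0,"z": 0.7,"grip": 100},
    {"wx": 0,"wy": 0,"wz": 0,"x": 0,"y": 0,"z": 0.7,"grip": 100},
    {"wx": 0,"wy": 0,"wz": 0,"x": 0,"y": 0,"z": 0.3,"grip": 100},
    {"wx": 0,"wy": 0,"wz": 0,"x": 0,"y": 0,"z": 0,"grip": 100}
  ]
}}

```text
t: 49.9
tool_pos: [0.5807, 0.0139, 0.0924]
tcp_rot: [-3.141, 0.006, -0.158]
ft_force: [-0.1, 0.5, 1.1]
width: 0.0855
```

Run:
```python
from h import *
st(); go([.5815,.0140,.086],-.157)
```

```text
t 49.9 tcp [0.5807 0.0139 0.0924] rot [-3.141  0.006 -0.158] F [-0.1  0.5  1.1] w 0.0855 q6 0.1
turn [-0.01  0.06 -0.01] shift now [ 0.02 -0.    0.13] after turn [ 0.01 -0.    0.13]
```

Emit:
{"op": "play_rows", "data": {
  "moves": [
    {"wx": 0,"wy": 0.06,"wz": 0,"x": -0.03,"y": 0,"z": 0.1,"grip": 80},
    {"wx": 0,"wy": 0,"wz": 0,"x": 0,"y": 0,"z": 0,"grip": 70},
    {"wx": 0,"wy": 0,"wz": 0,"x": 0,"y": 0,"z": 0,"grip": 60},
    {"wx": 0,"wy": 0,"wz": 0,"x": 0,"y": 0,"z": 0,"grip": 40},
    {"wx": 0,"wy": 0,"wz": 0,"x": 0,"y": 0,"z": 0,"grip": 40}
  ]
}}

```text
t: 50.4
tool_pos: [0.58, 0.0141, 0.0894]
tcp_rot: [-3.141, -0.003, -0.158]
ft_force: [0.6, 0.7, -2.3]
width: 0.0488
```

Emit:
{"op": "play_rows", "data": {
  "moves": [
    {"wx": 0,"wy": 0,"wz": 0,"x": 0,"y": 0,"z": 0,"grip": 40}
  ]
}}

```text
t: 50.5
tool_pos: [0.5801, 0.0141, 0.0896]
tcp_rot: [-3.141, -0.003, -0.158]
ft_force: [-0.0, -0.1, -3.3]
width: 0.0488
```

```bash
cat >> h.py <<'E'
def foot(Oxy,hp,hf,name='wrist'):
    """edges of plate (half hp) and foot (half hf) in the wrist picture, near the plate's +y end"""
    im=imaging.camera('wrist'); g=im.min(2)
    O=np.array([*Oxy,0]);X=np.array([.9877,-.1564,0]);Y=np.array([.1564,.9877,0])
    E=lambda x,y,z:np.round(proj('wrist',[O+x*X+y*Y+[0,0,z]])[0],1)
    print('exp plate +y',E(0,hp[1],.012),'foot +y',E(0,hf[1],.022),'px/mm',E(.001,hf[1],.022)-E(0,hf[1],.022),E(0,hf[1]+.001,.022)[1]-E(0,hf[1],.022)[1])
    c0,r0=map(int,E(0,hp[1],.012))
    for c in(c0-15,c0-10,c0+10,c0+15): print(c,[(r0-10+a,b) for a,b in edges(g[r0-10:r0+18,c])])
    q=[E(-hp[0],hf[1]-.005,.012),E(-hf[0],hf[1]-.005,.022),E(hf[0],hf[1]-.005,.022),E(hp[0],hf[1]-.005,.012)]; print('exp x',[v[0] for v in q]); r1=int(q[1][1]); c1=int(q[0][0])
    for r in(r1-1,r1+2): print(r,[(c1-10+a,b) for a,b in edges(g[r,c1-10:int(q[3][0])+10])])
E
python3 - <<'E'
from h import *
st(); foot((.5832,.0135),(.03,.03),(.025,.025))
E
```

```text
t 50.5 tcp [0.5801 0.0141 0.0896] rot [-3.141e+00 -3.000e-03 -1.580e-01] F [-0.  -0.1 -3.3] w 0.0488 q6 0.1
exp plate +y [323.6 160.9] foot +y [323.8 169.6] px/mm [1.2 0. ] -1.299999999999983
308 [(159.5, -20), (162.5, 32), (170.5, -51), (173.5, 13)]
313 [(159.5, -20), (162.5, 31), (170.5, -50), (173.5, 12)]
333 [(159.5, -21), (162.5, 33), (169.5, -55), (172.5, 13)]
338 [(159.5, -21), (162.5, 33), (169.5, -55), (172.5, 14)]
exp x [np.float64(287.5), np.float64(292.5), np.float64(355.0), np.float64(359.6)]
174 [(287.5, -36), (349.5, 41), (359.5, -14), (365.5, -22)]
177 [(287.5, -34), (349.5, 40), (359.5, -11), (365.5, -24)]
```

Emit:
{"op": "play_rows", "data": {
  "moves": [
    {"wx": 0,"wy": 0,"wz": 0,"x": 0,"y": 0,"z": -0.06,"grip": 40},
    {"wx": 0,"wy": 0,"wz": 0.2,"x": 0.085,"y": 0,"z": 0,"grip": 40},
    {"wx": 0,"wy": 0,"wz": 0,"x": 0,"y": 0,"z": 0,"grip": 40}
  ]
}}

```text
t: 50.85
tool_pos: [0.5845, 0.0134, 0.0928]
tcp_rot: [-3.141, -0.003, -0.18]
ft_force: [-0.1, -0.2, -2.4]
width: 0.0488
```

Run:
```python
from h import *
st(); foot((.5832,.0135),(.03,.03),(.025,.025))
```

```text
t 50.85 tcp [0.5845 0.0134 0.0928] rot [-3.141e+00 -3.000e-03 -1.800e-01] F [-0.1 -0.2 -2.4] w 0.0488 q6 0.12
exp plate +y [317.7 160.2] foot +y [317.8 168.7] px/mm [1.2 0. ] -1.1999999999999886
302 [(159.5, -22), (162.5, 32), (170.5, -52), (173.5, 13)]
307 [(159.5, -21), (162.5, 30), (170.5, -51), (173.5, 12)]
327 [(158.5, -18), (161.5, 31), (169.5, -49), (172.5, 11)]
332 [(158.5, -20), (161.5, 33), (169.5, -55), (172.5, 13)]
exp x [np.float64(282.4), np.float64(287.1), np.float64(348.8), np.float64(353.6)]
174 [(282.5, 10), (287.5, -46), (349.5, 40), (359.5, -18)]
177 [(283.5, 12), (287.5, -44), (349.5, 40), (359.5, -22)]
```

Centred and parallel. I'll lower it and release.

Emit:
{"op": "play_rows", "data": {
  "moves": [
    {"wx": 0,"wy": 0,"wz": 0,"x": 0,"y": 0,"z": 0.04,"grip": 40}
  ]
}}

```text
t: 51.0
tool_pos: [0.5844, 0.0135, 0.0908]
tcp_rot: [-3.141, -0.003, -0.18]
ft_force: [-0.6, 0.9, -2.7]
width: 0.0486
```

Emit:
{"op": "play_rows", "data": {
  "moves": [
    {"wx": 0,"wy": 0,"wz": 0,"x": 0,"y": 0,"z": 0.03,"grip": 40}
  ]
}}

```text
t: 51.1
tool_pos: [0.5843, 0.0135, 0.0891]
tcp_rot: [-3.141, -0.003, -0.18]
ft_force: [-0.6, -0.0, -2.7]
width: 0.0485
```

Emit:
{"op": "play_rows", "data": {
  "moves": [
    {"wx": 0,"wy": 0,"wz": 0,"x": 0,"y": 0,"z": 0.03,"grip": 40}
  ]
}}

```text
t: 51.2
tool_pos: [0.5845, 0.0135, 0.0884]
tcp_rot: [-3.141, -0.003, -0.18]
ft_force: [-7.1, 1.0, 24.0]
width: 0.0489
```

Emit:
{"op": "play_rows", "data": {
  "moves": [
    {"wx": 0,"wy": 0,"wz": 0,"x": 0,"y": 0,"z": -0.01,"grip": 65},
    {"wx": 0,"wy": 0,"wz": 0,"x": 0,"y": 0,"z": 0,"grip": 90},
    {"wx": 0,"wy": 0,"wz": 0,"x": 0,"y": 0,"z": 0,"grip": 90},
    {"wx": 0,"wy": 0,"wz": 0,"x": 0,"y": 0,"z": -0.2,"grip": 90},
    {"wx": 0,"wy": 0,"wz": 0,"x": 0,"y": 0,"z": -0.6,"grip": 95}
  ]
}}

```text
t: 51.7
tool_pos: [0.5829, 0.0135, 0.1276]
tcp_rot: [-3.141, 0.002, -0.179]
ft_force: [0.6, -0.3, 0.5]
width: 0.081
```

Emit:
{"op": "play_rows", "data": {
  "moves": [
    {"wx": 0,"wy": 0,"wz": 0,"x": 0,"y": 0,"z": -0.8,"grip": 100},
    {"wx": 0,"wy": 0,"wz": 0,"x": 0,"y": 0,"z": -0.7,"grip": 100},
    {"wx": 0,"wy": 0,"wz": 0,"x": 0,"y": 0,"z": 0,"grip": 100},
    {"wx": 0,"wy": 0,"wz": 0,"x": 0,"y": 0,"z": 0,"grip": 100}
  ]
}}

```text
t: 52.1
tool_pos: [0.5843, 0.0134, 0.2114]
tcp_rot: [-3.14, -0.005, -0.179]
ft_force: [-1.1, 0.4, -0.4]
width: 0.0853
```

Run:
```python
from h import *
st(); foot((.5832,.0135),(.03,.03),(.025,.025)); rect('wrist','round_base',.012)
```

```text
t 52.1 tcp [0.5843 0.0134 0.2114] rot [-3.14  -0.005 -0.179] F [-1.1  0.4 -0.4] w 0.0853 q6 0.12
exp plate +y [317.4 141.4] foot +y [317.5 146.8] px/mm [0.8 0. ] -0.9000000000000057
302 [(143.5, 18), (147.5, -44)]
307 [(142.5, 18), (147.5, -47)]
327 [(142.5, 23), (147.5, -37)]
332 [(139.5, -11), (142.5, 25), (146.5, -36)]
exp x [np.float64(292.8), np.float64(296.3), np.float64(338.8), np.float64(342.4)]
150 [(293.5, 13), (297.5, -33), (339.5, 41), (342.5, -15), (349.5, -14)]
153 [(293.5, 14), (297.5, -35), (339.5, 42), (342.5, -15), (349.5, -14)]
wrist round_base 0.68 c 593.6 79.2 size 57.9 57.9 ang 79.7
```

Emit:
{"op": "play_rows", "data": {
  "moves": [
    {"wx": 0,"wy": 0,"wz": -0.1,"x": -0.2,"y": -0.5,"z": 0,"grip": 100},
    {"wx": 0,"wy": 0,"wz": 0,"x": -0.3,"y": -0.75,"z": 0,"grip": 100},
    {"wx": 0,"wy": 0,"wz": 0,"x": -0.3,"y": -0.75,"z": 0,"grip": 100},
    {"wx": 0,"wy": 0,"wz": 0,"x": -0.3,"y": -0.75,"z": 0,"grip": 100},
    {"wx": 0,"wy": 0,"wz": 0,"x": -0.3,"y": -0.75,"z": 0,"grip": 100}
  ]
}}

```text
t: 52.7
tool_pos: [0.5425, 0.199, 0.2047]
tcp_rot: [3.139, 0.004, -0.176]
ft_force: [1.1, 0.2, -0.4]
width: 0.0851
```

Emit:
{"op": "play_rows", "data": {
  "moves": [
    {"wx": 0,"wy": 0,"wz": 0,"x": -0.3,"y": -0.75,"z": 0,"grip": 100},
    {"wx": 0,"wy": 0,"wz": 0,"x": -0.3,"y": -0.75,"z": 0,"grip": 100},
    {"wx": 0,"wy": 0,"wz": 0,"x": -0.3,"y": -0.75,"z": 0,"grip": 100},
    {"wx": 0,"wy": 0,"wz": 0,"x": -0.2,"y": -0.4,"z": 0,"grip": 100},
    {"wx": 0,"wy": 0,"wz": 0,"x": 0,"y": 0,"z": 0,"grip": 100}
  ]
}}

```text
t: 53.2
tool_pos: [0.5054, 0.3478, 0.1978]
tcp_rot: [3.133, 0.013, -0.172]
ft_force: [0.1, 0.0, 0.7]
width: 0.0853
```

Emit:
{"op": "play_rows", "data": {
  "moves": [
    {"wx": 0,"wy": 0,"wz": 0,"x": 0,"y": 0,"z": 0,"grip": 100}
  ]
}}

```text
t: 53.3
tool_pos: [0.5049, 0.3476, 0.1967]
tcp_rot: [3.132, 0.015, -0.171]
ft_force: [0.1, -0.6, -0.6]
width: 0.0854
```

Run:
```python
from h import *
st(); imaging.camera('wrist'); tips('wrist','filter_holder'); imaging.camera('scene'); tips('scene','filter_holder')
go([.5125,.3665,.073],-.18)
```

```text
t 53.3 tcp [0.5049 0.3476 0.1967] rot [ 3.132  0.015 -0.171] F [ 0.1 -0.6 -0.6] w 0.0854 q6 0.7
wrist filter_holder []
scene filter_holder [([0.5079, 0.3707, 0.0054], 0.59)]
turn [0.08 0.13 0.07] shift now [ 0.1  -0.43  2.49] after turn [ 0.06 -0.41  2.49]
```

Emit:
{"op": "play_rows", "data": {
  "moves": [
    {"wx": 0.08,"wy": 0.13,"wz": 0.07,"x": 0.03,"y": -0.44,"z": 0.2,"grip": 100},
    {"wx": 0,"wy": 0,"wz": 0,"x": 0,"y": 0,"z": 0.5,"grip": 100},
    {"wx": 0,"wy": 0,"wz": 0,"x": 0,"y": 0,"z": 0.4,"grip": 100},
    {"wx": 0,"wy": 0,"wz": 0,"x": 0,"y": 0,"z": 0,"grip": 100},
    {"wx": 0,"wy": 0,"wz": 0,"x": 0,"y": 0,"z": 0,"grip": 100}
  ]
}}

```text
t: 54.0
tool_pos: [0.5142, 0.365, 0.143]
tcp_rot: [-3.14, -0.003, -0.187]
ft_force: [-0.5, -0.6, 0.5]
width: 0.0851
```

Run:
```python
from h import *
st(); im=imaging.camera('wrist'); tips('wrist','filter_holder'); go([.511,.369,.072],-.18)
o=imaging.outline_of('wrist','filter_holder'); print([round(k['p'],2) for k in o])
# top of the frame (z=.137): bright pixels inside the outline
g=im.min(2)
if o:
    m=(o[0]['pixels']&(g>170)).astype(np.uint8); n,l,s,c=cv2.connectedComponentsWithStats(m)
    for k in np.argsort(-s[1:,4])[:3]+1:
        ct=max(cv2.findContours((l==k).astype(np.uint8),0,2)[0],key=len)[:,0]; r=cv2.minAreaRect((back('wrist',ct.astype(float),.137)[:,:2]*1000).astype(np.float32)); print(s[k],np.round(r[0],1),np.round(r[1],1),round(r[2],1))
```

```text
t 54.0 tcp [0.5142 0.365  0.143 ] rot [-3.14e+00 -3.00e-03 -1.87e-01] F [-0.5 -0.6  0.5] w 0.0851 q6 0.73
wrist filter_holder [([0.5122, 0.3714, 0.0011], 0.77), ([0.5942, 0.0777, 0.0001], 0.5)]
turn [-0.02 -0.04 -0.06] shift now [-0.08 -0.06  1.42] after turn [-0.08 -0.06  1.42]
[0.91]
[284 211  57  22 999] [510.4 371.5] [12.9 35.1] 81.8
[298 190  32   6 142] [514.8 390.3] [ 2.9 18.9] 81.9
```

The frame's top measures 35 x 13 mm at (0.5104, 0.3715) with yaw -0.143. I'll align to that and grip.

Emit:
{"op": "play_rows", "data": {
  "moves": [
    {"wx": 0,"wy": -0.03,"wz": -0.42,"x": -0.09,"y": -0.12,"z": 0.1,"grip": 100},
    {"wx": 0,"wy": 0,"wz": 0,"x": 0,"y": 0,"z": 0.4,"grip": 100},
    {"wx": 0,"wy": 0,"wz": 0,"x": 0,"y": 0,"z": 0.4,"grip": 100},
    {"wx": 0,"wy": 0,"wz": 0,"x": 0,"y": 0,"z": 0.3,"grip": 100},
    {"wx": 0,"wy": 0,"wz": 0,"x": 0,"y": 0,"z": 0.1,"grip": 100}
  ]
}}

```text
t: 54.65
tool_pos: [0.514, 0.3738, 0.0824]
tcp_rot: [-3.133, -0.008, -0.141]
ft_force: [0.3, 0.3, -0.2]
width: 0.0851
```

Run:
```python
from h import *
st(); go([.5104,.3715,.072],-.143)
```

```text
t 54.65 tcp [0.514  0.3738 0.0824] rot [-3.133 -0.008 -0.141] F [ 0.3  0.3 -0.2] w 0.0851 q6 0.7
turn [-0.08 -0.08  0.02] shift now [-0.07  0.06  0.21] after turn [-0.07  0.06  0.21]
```

Emit:
{"op": "play_rows", "data": {
  "moves": [
    {"wx": -0.08,"wy": -0.08,"wz": 0,"x": -0.07,"y": 0.05,"z": 0.2,"grip": 100},
    {"wx": 0,"wy": 0,"wz": 0,"x": 0,"y": 0,"z": 0,"grip": 100},
    {"wx": 0,"wy": 0,"wz": 0,"x": 0,"y": 0,"z": 0,"grip": 70},
    {"wx": 0,"wy": 0,"wz": 0,"x": 0,"y": 0,"z": 0,"grip": 55},
    {"wx": 0,"wy": 0,"wz": 0,"x": 0,"y": 0,"z": 0,"grip": 48}
  ]
}}

```text
t: 55.15
tool_pos: [0.511, 0.3722, 0.0735]
tcp_rot: [-3.14, -0.001, -0.141]
ft_force: [-0.4, 0.3, 0.7]
width: 0.0438
```

Emit:
{"op": "play_rows", "data": {
  "moves": [
    {"wx": 0,"wy": 0,"wz": 0,"x": 0,"y": 0,"z": 0,"grip": 20},
    {"wx": 0,"wy": 0,"wz": 0,"x": 0,"y": 0,"z": 0,"grip": 20},
    {"wx": 0,"wy": 0,"wz": 0,"x": 0,"y": 0,"z": 0,"grip": 20}
  ]
}}

```text
t: 55.45
tool_pos: [0.5111, 0.3723, 0.0741]
tcp_rot: [-3.14, -0.002, -0.141]
ft_force: [-0.2, -0.2, -3.2]
width: 0.035
```

Emit:
{"op": "play_rows", "data": {
  "moves": [
    {"wx": 0,"wy": 0,"wz": 0,"x": 0,"y": 0,"z": -0.4,"grip": 20},
    {"wx": 0,"wy": 0,"wz": 0.23,"x": 0,"y": 0,"z": -0.7,"grip": 20},
    {"wx": 0,"wy": 0,"wz": 0,"x": 0,"y": 0,"z": -0.7,"grip": 20},
    {"wx": 0,"wy": 0,"wz": 0,"x": 0.2,"y": 0.4,"z": -0.1,"grip": 20},
    {"wx": 0,"wy": 0,"wz": 0,"x": 0.33,"y": 0.7,"z": 0,"grip": 20}
  ]
}}

```text
t: 55.95
tool_pos: [0.526, 0.3148, 0.1705]
tcp_rot: [3.141, 0.002, -0.162]
ft_force: [-0.3, -0.7, -2.8]
width: 0.0349
```

Emit:
{"op": "play_rows", "data": {
  "moves": [
    {"wx": 0,"wy": 0,"wz": 0,"x": 0.33,"y": 0.7,"z": 0,"grip": 20},
    {"wx": 0,"wy": 0,"wz": 0,"x": 0.33,"y": 0.7,"z": 0,"grip": 20},
    {"wx": 0,"wy": 0,"wz": 0,"x": 0.33,"y": 0.7,"z": 0,"grip": 20},
    {"wx": 0,"wy": 0,"wz": 0,"x": 0.33,"y": 0.7,"z": 0,"grip": 20},
    {"wx": 0,"wy": 0,"wz": 0,"x": 0.33,"y": 0.7,"z": 0,"grip": 20}
  ]
}}

```text
t: 56.45
tool_pos: [0.5798, 0.1223, 0.1706]
tcp_rot: [3.141, 0.002, -0.159]
ft_force: [0.7, -0.7, -2.8]
width: 0.0349
```

Emit:
{"op": "play_rows", "data": {
  "moves": [
    {"wx": 0,"wy": 0,"wz": 0,"x": 0.3,"y": 0.5,"z": 0,"grip": 20},
    {"wx": 0,"wy": 0,"wz": 0,"x": 0,"y": 0,"z": 0,"grip": 20},
    {"wx": 0,"wy": 0,"wz": 0,"x": 0,"y": 0,"z": 0,"grip": 20}
  ]
}}

```text
t: 56.75
tool_pos: [0.5913, 0.0895, 0.1699]
tcp_rot: [3.14, 0.003, -0.165]
ft_force: [0.3, 0.1, -2.4]
width: 0.0351
```

Run:
```python
from h import *
st(); imaging.camera('wrist'); tips('wrist','filter_holder'); go([.594,.080,.1],-.165)
```

```text
t 56.75 tcp [0.5913 0.0895 0.1699] rot [ 3.14e+00  3.00e-03 -1.65e-01] F [ 0.3  0.1 -2.4] w 0.0351 q6 0.24
wrist filter_holder [([0.5901, 0.089, 0.0984], 0.85)]
turn [0.02 0.03 0.02] shift now [0.09 0.19 1.4 ] after turn [0.09 0.19 1.4 ]
```

Emit:
{"op": "play_rows", "data": {
  "moves": [
    {"wx": 0,"wy": 0,"wz": 0,"x": 0.08,"y": 0.18,"z": 0.3,"grip": 20},
    {"wx": 0,"wy": 0,"wz": 0,"x": 0,"y": 0,"z": 0.5,"grip": 20},
    {"wx": 0,"wy": 0,"wz": 0,"x": 0,"y": 0,"z": 0.4,"grip": 20},
    {"wx": 0,"wy": 0,"wz": 0,"x": 0,"y": 0,"z": 0.1,"grip": 20},
    {"wx": 0,"wy": 0,"wz": 0,"x": 0,"y": 0,"z": 0,"grip": 20}
  ]
}}

```text
t: 57.35
tool_pos: [0.5925, 0.0824, 0.1]
tcp_rot: [3.14, 0.003, -0.158]
ft_force: [-0.8, 0.3, -2.2]
width: 0.0349
```

Run:
```python
from h import *
st(); foot((.5935,.0793),(.03,.03),(.025,.025)); tips('wrist','filter_holder'); go([.594,.080,.083],-.165)
```

```text
t 57.35 tcp [0.5925 0.0824 0.1   ] rot [ 3.14e+00  3.00e-03 -1.58e-01] F [-0.8  0.3 -2.2] w 0.0349 q6 0.22
exp plate +y [321.9 161.5] foot +y [321.9 169.9] px/mm [1.2 0. ] -1.200000000000017
306 [(155.5, -16), (158.5, 17), (163.5, -18), (166.5, 28), (174.5, -46)]
311 [(154.5, -29), (159.5, 18), (163.5, 28), (172.5, -51), (175.5, 11)]
331 [(160.5, -18), (162.5, 27), (173.5, -51), (176.5, 14)]
336 [(155.5, 30), (161.5, -17), (164.5, 27), (175.5, -42)]
exp x [np.float64(287.3), np.float64(292.1), np.float64(351.8), np.float64(356.5)]
174 [(296.5, 20), (305.5, -25), (332.5, 28), (348.5, -18)]
177 [(294.5, 18), (301.5, -39), (337.5, 42), (350.5, -16)]
wrist filter_holder [([0.591, 0.081, 0.0303], 0.96)]
turn [0.01 0.02 0.07] shift now [0.03 0.04 0.36] after turn [0.03 0.05 0.36]
```

Emit:
{"op": "play_rows", "data": {
  "moves": [
    {"wx": 0,"wy": 0,"wz": 0.07,"x": 0.03,"y": 0.04,"z": 0.15,"grip": 20},
    {"wx": 0,"wy": 0,"wz": 0,"x": 0,"y": 0,"z": 0.08,"grip": 20},
    {"wx": 0,"wy": 0,"wz": 0,"x": 0,"y": 0,"z": 0.02,"grip": 20},
    {"wx": 0,"wy": 0,"wz": 0,"x": 0,"y": 0,"z": 0,"grip": 20}
  ]
}}

```text
t: 57.85
tool_pos: [0.5956, 0.0801, 0.0898]
tcp_rot: [3.141, -0.002, -0.166]
ft_force: [-0.3, 0.6, -1.3]
width: 0.0352
```

```bash
cat >> h.py <<'E'
def rings(Oxy,dz):
    """circle fits of round plate (z .012) and round foot top (z .022+dz) from radial edges on the +y side"""
    from scipy.optimize import least_squares
    im=imaging.camera('wrist'); g=cv2.GaussianBlur(im.min(2).astype(np.float32),(3,3),0); res={}
    for nm,z,R0,sg in(('plate',.012,.030,0),('foot',.022+dz,.025,1)):
        pts=[]
        for th in np.radians(np.arange(0,181,4)):
            rr=np.arange(R0-.0045,R0+.0045,.0002)
            P=np.c_[Oxy[0]+rr*np.cos(th-.16),Oxy[1]+rr*np.sin(th-.16),np.full(len(rr),z)]; uv=proj('wrist',P).astype(np.float32)
            v=cv2.remap(g,uv[:,:1],uv[:,1:],cv2.INTER_LINEAR)[:,0]; d=np.gradient(v)
            if sg: k=np.argmax(d); ok=v[-1]-v[0]>30
            else: k=np.argmax(-d); ok=True
            if ok and abs(d[k])>1: pts.append(P[k,:2])
        pts=np.array(pts)
        f=least_squares(lambda p:np.hypot(*(pts-p).T)-R0,Oxy,loss='soft_l1',f_scale=.0007); res[nm]=f.x; print(nm,len(pts),np.round(f.x*1000,1),'rms',round(float(np.sqrt(np.mean(f.fun**2)))*1000,2))
    print('foot-plate mm',np.round((res['foot']-res['plate'])*1000,1))
E
python3 - <<'E'
from h import *
s=st(); rings((.5935,.0793),max(0,s['tool_pos'][2]-.0825)); go([.594,.08,.0825],-.165)
E
```

```text
t 57.85 tcp [0.5956 0.0801 0.0898] rot [ 3.141e+00 -2.000e-03 -1.660e-01] F [-0.3  0.6 -1.3] w 0.0352 q6 0.22
plate 46 [593.9  78.7] rms 0.42
foot 44 [595.2  80. ] rms 0.44
foot-plate mm [1.3 1.2]
turn [ 0.01 -0.02 -0.  ] shift now [-0.03  0.01  0.15] after turn [-0.03  0.01  0.15]
```

The rings fit well; the foot is off by only (1.3, 1.2) mm. I'll correct that and set it down.

Emit:
{"op": "play_rows", "data": {
  "moves": [
    {"wx": 0,"wy": 0,"wz": 0,"x": -0.02,"y": 0.03,"z": 0.06,"grip": 20},
    {"wx": 0,"wy": 0,"wz": 0,"x": 0,"y": 0,"z": 0.04,"grip": 20}
  ]
}}

```text
t: 58.1
tool_pos: [0.5947, 0.0788, 0.0851]
tcp_rot: [3.141, -0.003, -0.165]
ft_force: [-0.1, -0.0, -3.2]
width: 0.0351
```

Emit:
{"op": "play_rows", "data": {
  "moves": [
    {"wx": 0,"wy": 0,"wz": 0,"x": 0,"y": 0,"z": 0.03,"grip": 20}
  ]
}}

```text
t: 58.2
tool_pos: [0.5947, 0.0788, 0.0835]
tcp_rot: [3.141, -0.003, -0.165]
ft_force: [0.1, -0.4, -3.0]
width: 0.0354
```

Emit:
{"op": "play_rows", "data": {
  "moves": [
    {"wx": 0,"wy": 0,"wz": 0,"x": 0,"y": 0,"z": 0.03,"grip": 20}
  ]
}}

```text
t: 58.3
tool_pos: [0.5949, 0.0787, 0.0829]
tcp_rot: [3.141, -0.004, -0.165]
ft_force: [-6.8, -1.8, 21.5]
width: 0.0352
```

Emit:
{"op": "play_rows", "data": {
  "moves": [
    {"wx": 0,"wy": 0,"wz": 0,"x": 0,"y": 0,"z": -0.01,"grip": 55},
    {"wx": 0,"wy": 0,"wz": 0,"x": 0,"y": 0,"z": 0,"grip": 75},
    {"wx": 0,"wy": 0,"wz": 0,"x": 0,"y": 0,"z": 0,"grip": 75},
    {"wx": 0,"wy": 0,"wz": 0,"x": 0,"y": 0,"z": -0.2,"grip": 75},
    {"wx": 0,"wy": 0,"wz": 0,"x": 0,"y": 0,"z": -0.6,"grip": 75}
  ]
}}

```text
t: 58.8
tool_pos: [0.5934, 0.0786, 0.1223]
tcp_rot: [3.14, 0.001, -0.165]
ft_force: [0.8, -0.3, 1.7]
width: 0.0639
```

Emit:
{"op": "play_rows", "data": {
  "moves": [
    {"wx": 0,"wy": 0,"wz": 0,"x": 0,"y": 0,"z": -0.8,"grip": 100},
    {"wx": 0,"wy": 0,"wz": 0,"x": 0,"y": 0,"z": -0.8,"grip": 100},
    {"wx": 0,"wy": 0,"wz": 0,"x": -0.2,"y": 0.4,"z": -0.5,"grip": 100},
    {"wx": 0,"wy": 0,"wz": 0,"x": -0.2,"y": 0.4,"z": -0.2,"grip": 100},
    {"wx": 0,"wy": 0,"wz": 0,"x": 0,"y": 0,"z": 0,"grip": 100}
  ]
}}

```text
t: 59.3
tool_pos: [0.5678, 0.0421, 0.2493]
tcp_rot: [3.141, -0.007, -0.164]
ft_force: [0.3, 0.8, 0.0]
width: 0.0855
```

Emit:
{"op": "play_rows", "data": {
  "moves": [
    {"wx": 0,"wy": 0,"wz": 0,"x": 0,"y": 0,"z": 0,"grip": 100}
  ]
}}

```text
t: 59.4
tool_pos: [0.5679, 0.0422, 0.2499]
tcp_rot: [-3.141, -0.009, -0.165]
ft_force: [0.0, 0.0, -0.4]
width: 0.0856
```

Run:
```python
from h import *
st(); rings((.5935,.0793),0)
im=imaging.camera('wrist'); tips('wrist','lens_mount','filter_holder','power_head','mirror')
im2=imaging.camera('scene'); tips('scene','lens_mount','filter_holder','power_head','photodetector','mirror')
out=np.zeros((720,600,3),np.uint8); out[:300,:]=cv2.resize(im[60:260,200:600],(600,300),interpolation=2); out[300:]=cv2.resize(im2[120:280,120:420],(600,420)); cv2.imwrite('pics/end.png',cv2.resize(out,None,fx=.83,fy=.83))
```

```text
t 59.4 tcp [0.5679 0.0422 0.2499] rot [-3.141 -0.009 -0.165] F [ 0.   0.  -0.4] w 0.0856 q6 0.16
plate 46 [593.9  78.8] rms 1.15
foot 46 [594.2  77. ] rms 0.33
foot-plate mm [ 0.3 -1.8]
wrist lens_mount [([0.5815, 0.0103, 0.0141], 0.84)]
wrist filter_holder [([0.5912, 0.0752, 0.0098], 0.79)]
wrist power_head [([0.6475, 0.0302, 0.013], 0.85)]
wrist mirror [([0.745, 0.1268, -0.0055], 0.63), ([0.6487, 0.0367, 0.0016], 0.62)]
scene lens_mount []
scene filter_holder []
scene power_head [([0.6458, 0.0363, 0.0082], 0.94)]
scene photodetector [([0.4855, -0.3398, 0.0144], 0.97), ([0.6759, -0.061, -0.0002], 0.94), ([0.7737, 0.0184, 0.0033], 0.75)]
scene mirror [([0.7406, 0.1277, -0.0004], 0.69)]
```

View pics/end.png

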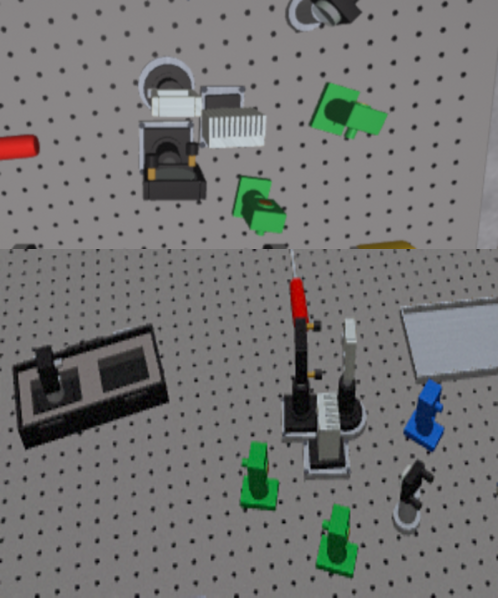

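The last picture shows the lens mount (px 172,155), filter holder (168,95) and power head (232,125) upright on their bases. The detector is in its pocket (50,380), the tray is empty and the mirror is in place (407,500). The arm is clear, so I'll hand in.

```bash
python3 -c "
from rig import env; print(env.finish_job())"
```

```text
the job is handed in; nothing more can be done
None
```

The job is handed in at about 60 s of the 128 s. The filter holder and lens mount went to the tray, the photodetector into the free pocket and the power head onto the oblong base. Then the lens mount and the filter holder went back on their bases. The hand-in reported no verdict.

**Last checks**
- **Upright and in place:** the final picture shows all pieces upright in their places, the tray empty and the arm clear. The mirror's measured position agrees with the start to within the networks' 4 mm.
- **Power head:** the foot was about 1.5 mm off centre and square after one regrip. Its first placing was about 3 mm off.
- **Lens mount:** the foot was about 1 mm off after one regrip. Its first placing was about 4.7 mm off.
- **Filter holder:** centred to 1–2 mm.

**What failed or disagreed**
- **Missed grips:** the first two grips on the power head closed on nothing. A touch test showed that the finger tips end about 30 mm above the reported TCP, so I gripped deeper from then on. The filter holder, lens mount and photodetector had been moved before that with shallow tip grips, without visible harm.
- **Force:** the touch test pressed the closed fingertips on the power head with up to 45 N. That is above the 40 N limit stated for the arm and gripper body, though it was the fingers that touched.
- **Final filter check:** the last fit gave (0.3, -1.8) mm, but its plate circle fitted poorly (1.15 mm rms). The fit just before setting it down was better (0.4 mm rms). It showed (1.3, 1.2) mm, which I then corrected.
- **Scene camera:** in the last look, its network did not find the lens mount or filter holder, though both are plain in the picture.

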